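Store the filter dishes in the pry-open case

ROBOT

A 6-joint arm with a two-finger parallel gripper is mounted at the origin on the work surface. World frame = base frame: x ahead of the robot, y to its left, z up, the work surface at z = 0. Lengths are in m, angles in rad, forces in N, time in s.
With the tool pointing down it reaches from about 0.25 to 0.775 m from the base axis. Payload 4 kg.
Tool frame: the origin (TCP) lies between the finger pads; the fingertips stand 11 mm ahead of it and the grasp point (between the pads) lies 8 mm behind it (robot.tip_extent is the z of the fingertips in the tool frame, in m); z points along the fingers, y is the line along which they close (so a half turn about z gives the same grasp; the last joint's range is limited). The gripper opens to 94 mm and grips with 3 to 60 N. Pads are 16 mm wide; open, the fingers measure 119 mm over their backs; the gripper's body (75 mm by 177 mm) begins 78 mm behind the grasp point.
Start: joints at [1.105, 0.087, 1.371, -0, 1.684, -0.103], TCP at [0.195, 0.514, 0.217] pointing down, gripper open.
Joint ranges: [-3.1, 3.1], [-0.76, 2.03], [0.27, 2.55], [-1.08, 4.22], [0.17, 2.65], [-2.57, 2.57]. Speed limits (rad/s): [2.79, 2.79, 3.14, 3.14, 3.14, 3.14].

INTERFACE

Orientations are given as [roll, pitch, yaw] about the fixed x, y, z axes, in that order (R = Rz(yaw) Ry(pitch) Rx(roll)).
In Python, from bench import robot, imaging gives the robot as it stands.
- The arm moves only by the shell command python3 -m pendant 'ROWS'. ROWS is JSON, a list of rows, each a list of 7 numbers: the shift along the world's x, y, z in cm, then the turn, a rotation vector about the world's x, y, z in degrees, then the opening, from 0 (shut) to 1 (fully open). In form: [[dx, dy, dz, ax, ay, az, jaw], ...]. A call has 1 to 8 rows; each row shifts and turns the commanded pose from where the row before left it; what a row does not reach is not made up. A row lasts 1/10 s, in which the tool goes at most 50 mm and 8.59 degrees, less where a joint would pass 70% of its speed; a pose out of reach is approached as far as the arm can. A call is refused whole if a number of a shift passes 5 or a number of a turn 8.59, either way. A call with a gripper value outside its range is refused whole. The fingers move at their own pace and stop on an object; the grip force is fixed at half the most. Time passes only in rows, so rows that do not move let the fingers close. It gives the time, the measured TCP pose, the force, the opening and the grip force at its end, in the units of the state.
- robot.get_obs(): the state, without advancing time (a new reading comes with each control period).
- imaging.snapshot(name): name is "scene" or "top"; returns the picture (400x640x3 uint8, red, green, blue); there is no depth.
- imaging.camera_params(name): a dict with "camera_matrix" (3x3 intrinsics, pixels), "k1" (the pictures are not rectified: a ray, as slopes to the right and down, at radius r is drawn at 1 + k1 r^2 times it, then the intrinsics apply), "R" (3x3) and "t" (3): a world point X has camera coordinates R X + t. Camera axes: x right, y down, z forward; pixel columns grow to the right and rows downward; lengths in m; the calibration is good to about 2 mm. A picture is of the moment at which its call begins. camera_params takes no time and is no camera call.
- robot.close_job(): hands the job in; it is judged then, once.
The state is a dict: "time": time; "joint_positions": joint angles; "qvel": joint speeds; "joint_torque": joint torques, N m; "tool_pos": TCP position; "ee_rot": TCP orientation; "wrist_force": force on the tool from outside, world axes, zero at the start; "wrist_torque": the same for the moment, N m; "width": finger opening in m; "finger_force": force on a finger pad.
Only numpy, scipy, OpenCV 4.12 (cv2) and the standard library are available. Lean on these libraries where they do the work, as an engineer would, in place of code of your own. Each camera call takes 0.05 s, during which the arm holds its last target. There are 200 camera calls.

TASK

The white storage case has a close-fitting blue cover without a handle: push the blade of the red-handled spatula into the notch in the middle of its front and lever the cover open with it, then lay the spatula back on the green mat. Nest all the porcelain dishes on the bench, right way up and fully home in one another, into one stack standing on the floor of the case. Then shut the cover over them, press it down firmly with the gripper fingers until it is fully closed, and leave the jars, bottle, can and brass weight where they stand.

Things in the scene. Friction and masses are not known exactly. Their poses are not given: they have to be found in the camera images.
- case: white open-topped storage case fixed to the bench, 190 x 190 mm, 96 mm high, walls and floor 6 mm thick; origin at the centre of its underside, z up, -x towards its front (the face with the notch and an orange strip), +x towards the hinge. It stands with its front facing roughly world -y.
- notch (a point): centre of the opening of the pry notch, on the outer front face of the case: the top of the front wall is cut down over 70 mm of width, leaving a slot 70 mm wide and 11 mm high under the shut cover (85 to 96 mm above the bench). Axes as the case.
- hinge (a point): middle of the cover's hinge line, at the top of the case's rear wall, 96 mm above the bench, 190 mm behind the notch; the hinge line runs along the case's y. Axes as the case.
- cover (a joint): opening angle of the blue cover, rad: 0 fully shut, 1.75 fully open (a little past upright). A flat plate 190 x 190 x 8 mm, 0.16 kg, whose underside passes through the hinge line, flush with the case's sides and front. The hinge is stiff (0.22 N m): the cover stays wherever it is left, also slightly ajar, and takes about 2 N at its front edge to raise.
- cover_edge (a point): middle of the cover's free (front) edge, on its upper face, 190 mm from the hinge
- spatula: stiff spatula 200 mm long, 0.1-0.15 kg, along its x: red handle 16 mm wide, 20 mm high, from x = -100 to -5 mm; steel blade 24 mm wide, 3 mm thick, 105 mm long, 1 to 4 mm above the underside, its tip at x = +100 mm. Origin midway along it on the underside, z up. It starts lying on the mat, blade towards roughly world +x.
- blade_tip (a point): middle of the blade's end, halfway through its thickness
- spatula_grip (a point): middle of the handle, 45 mm behind the spatula's origin and 10 mm above its underside
- mat: green mat fixed to the bench, 250 x 130 mm, 3 mm thick, its long side along its x; origin at the centre of its underside
- dish0: porcelain dish, 0.07-0.12 kg, 36 mm high: white cone, foot 41 mm across, with a blue upright collar 66 mm across, 10 mm high, round the rim (26 to 36 mm up) to grip it by; mouth 56 mm wide inside, inner floor 14 mm above the underside: a dish fully nested in another stands 14 mm higher, with 1 mm of play. Origin: centre of the underside, z up. Two to four dishes are present.
- dish1: porcelain dish, 0.07-0.12 kg, 36 mm high: white cone, foot 41 mm across, with a blue upright collar 66 mm across, 10 mm high, round the rim (26 to 36 mm up) to grip it by; mouth 56 mm wide inside, inner floor 14 mm above the underside: a dish fully nested in another stands 14 mm higher, with 1 mm of play. Origin: centre of the underside, z up. Two to four dishes are present.
- dish2: porcelain dish, 0.07-0.12 kg, 36 mm high: white cone, foot 41 mm across, with a blue upright collar 66 mm across, 10 mm high, round the rim (26 to 36 mm up) to grip it by; mouth 56 mm wide inside, inner floor 14 mm above the underside: a dish fully nested in another stands 14 mm higher, with 1 mm of play. Origin: centre of the underside, z up. Two to four dishes are present.
- dish3: porcelain dish, 0.07-0.12 kg, 36 mm high: white cone, foot 41 mm across, with a blue upright collar 66 mm across, 10 mm high, round the rim (26 to 36 mm up) to grip it by; mouth 56 mm wide inside, inner floor 14 mm above the underside: a dish fully nested in another stands 14 mm higher, with 1 mm of play. Origin: centre of the underside, z up. Two to four dishes are present.
- jar: small amber jar, 48 mm diameter, 58 mm high, standing among the dishes; not to be disturbed; origin at the centre of its underside
- weight: brass weight, a cylinder 44 mm diameter, 45 mm high, standing among the dishes; not to be disturbed; origin at the centre of its underside
- can: metal can 66 mm diameter, 90 mm high; not to be disturbed; origin at the centre of its underside
- vial: amber jar with blue cap, 50 mm diameter, 80 mm high; not to be disturbed; origin at the centre of its underside
- sample: green bottle, 60 mm diameter, 110 mm high; not to be disturbed; origin at the centre of its underside
Not all that is in view belongs to the job. Leave any brown or pink look-alike of the dish2 alone. What is shaped like the dish3 but black is not meant.

How it is judged:
On the way, in this order (a step that is already met when the one before it is completed fails the run):
1. the cover is levered up by at least 0.2 rad (about 4 cm at its front edge) with the spatula touching it and the fingers not (value of joint cover above 0.2 rad and contact force between spatula and cover above 0.1 N and contact force between the fingers and cover below 0.05 N), for 0.1 s.
2. the spatula lies let go on the mat (x of spatula in the frame of mat between -0.08 and 0.08 m and y of spatula in the frame of mat between -0.06 and 0.06 m and z of spatula in the frame of mat below 0.012 m and angle between spatula's own z axis and vertical below 0.12 rad and linear speed of spatula below 0.02 m/s and contact force between the fingers and spatula below 0.1 N), for 0.2 s.
3. all dishes present stand nested in one stack in the case (x of dish0 in the frame of case between -0.065 and 0.065 m and y of dish0 in the frame of case between -0.065 and 0.065 m and angle between each of dish0, dish1, dish2, dish3's own z axis and vertical below 0.08 rad and (z of dish0 in the frame of case between 0.003 and 0.009 m or z of dish0 in the frame of case between 0.017 and 0.023 m or z of dish0 in the frame of case between 0.031 and 0.037 m or z of dish0 in the frame of case between 0.045 and 0.051 m) and x of dish1 in the frame of case between -0.065 and 0.065 m and y of dish1 in the frame of case between -0.065 and 0.065 m and (z of dish1 in the frame of case between 0.003 and 0.009 m or z of dish1 in the frame of case between 0.017 and 0.023 m or z of dish1 in the frame of case between 0.031 and 0.037 m or z of dish1 in the frame of case between 0.045 and 0.051 m) and horizontal distance between each of dish1, dish2, dish3 and dish0 below 0.006 m and x of dish2 in the frame of case between -0.065 and 0.065 m and y of dish2 in the frame of case between -0.065 and 0.065 m and (z of dish2 in the frame of case between 0.003 and 0.009 m or z of dish2 in the frame of case between 0.017 and 0.023 m or z of dish2 in the frame of case between 0.031 and 0.037 m or z of dish2 in the frame of case between 0.045 and 0.051 m) and horizontal distance between each of dish2, dish3 and dish1 below 0.006 m and x of dish3 in the frame of case between -0.065 and 0.065 m and y of dish3 in the frame of case between -0.065 and 0.065 m and (z of dish3 in the frame of case between 0.003 and 0.009 m or z of dish3 in the frame of case between 0.017 and 0.023 m or z of dish3 in the frame of case between 0.031 and 0.037 m or z of dish3 in the frame of case between 0.045 and 0.051 m) and horizontal distance between dish3 and dish2 below 0.006 m), for 0.2 s.
4. the shut cover is pressed down with the gripper fingers at 4 N or more (value of joint cover below 0.015 rad and contact force between the fingers and cover above 4 N), for 0.2 s.
At the end, for the whole second after the job is handed in: All dishes present stand upright in one stack on the case floor, 14 mm nesting steps within 3 mm, axes within 6 mm; cover shut under 0.015 rad (3 mm at its edge); spatula lies flat, handle upward, its middle on the mat (80 mm along, 60 mm across of the centre); all at rest (all of step 3 and value of joint cover below 0.015 rad and x of spatula in the frame of mat between -0.08 and 0.08 m and y of spatula in the frame of mat between -0.06 and 0.06 m and z of spatula in the frame of mat below 0.012 m and angle between spatula's own z axis and vertical below 0.12 rad and linear speed of each of spatula, dish0, dish1, dish2, dish3 below 0.02 m/s); the robot touches nothing.
It fails at once if a bystander is moved more than 40 mm or tipped over (distance of any of jar, weight, can, vial, sample from where it was at the start of the episode above 0.04 m or angle between any of jar, weight, can, vial, sample's own z axis and vertical above 0.5 rad).
Of dish0, dish1, dish2, dish3 only 2 to 4 are there at a start; the rules pass over those that are not, and their reading is None.
At some moment in a run one of dish0, dish1, dish2, dish3 may be knocked a few centimetres aside while the robot is not near it.
It also fails if it takes over 210 s, if anything falls off the work surface, if the arm or the gripper's body presses on something with over 40 N, if the wrist force passes 120 N, or if a joint passes its speed limit or range.

## Working session

There is one attempt and no reset: what is moved stays moved. The work goes in short steps, Python scripts to look and compute and a shell command to move; the robot and the scene stay as the last step left them, time stands still between calls to the robot, and variables do not carry over. Pictures are saved under pics/ and viewed, at most 14 in all, crops included, and the job is handed in when it is done.

```bash
mkdir -p pics; ls; cat > h.py <<'E'
import numpy as np, cv2
from bench import robot, imaging
def snap(n,f):
    im=imaging.snapshot(n); cv2.imwrite('pics/'+f,im[:,:,::-1]); return im
def pix2w(n,u,v,z):
    c=imaging.camera_params(n);K=np.array(c['camera_matrix']);R=np.array(c['R']);t=np.array(c['t'])
    p=cv2.undistortPoints(np.array([[[u,v]]],float),K,np.array([c['k1'],0,0,0,0.])) [0,0]
    # refine exact for forward model
    d=R.T@np.array([p[0],p[1],1]);o=-R.T@t
    return (o+d*(z-o[2])/d[2]).round(4)
def w2pix(n,X):
    c=imaging.camera_params(n)
    R=np.array(c['R']);t=np.array(c['t'])
    return cv2.projectPoints(np.array(X,float).reshape(-1,3),cv2.Rodrigues(R)[0],t,np.array(c['camera_matrix']),np.array([c['k1'],0,0,0,0.]))[0].reshape(-1,2).round(1)
E
python3 - <<'E'
from h import *
snap('top','t0.png');snap('scene','s0.png')
for n in('top','scene'):
    c=imaging.camera_params(n);print(n,-np.array(c['R']).T@np.array(c['t']),c['camera_matrix'],c['k1'],np.array(c['R']).round(2).tolist())
print(robot.get_obs())
E
```

```text
pics
top [0.33111429 0.04545833 1.07201799] [[374.36628245   0.         320.71659596]
 [  0.         374.36628245 197.00067466]
 [  0.           0.           1.        ]] -0.07817863409052284 [[-0.06, -1.0, 0.0], [-0.97, 0.06, -0.23], [0.23, -0.01, -0.97]]
scene [ 1.12070796 -0.37253848  0.69199319] [[361.45860385   0.         321.05757845]
 [  0.         361.45860385 195.60939308]
 [  0.           0.           1.        ]] -0.05395076976733367 [[0.58, 0.81, -0.02], [0.53, -0.39, -0.75], [-0.62, 0.43, -0.66]]
{'time': 0.1, 'joint_positions': array([ 1.10491061e+00,  8.78770753e-02,  1.37205304e+00, -3.81136650e-05,
        1.68359095e+00, -1.03084652e-01]), 'qvel': array([-0.00042599, -0.00138728, -0.00311488,  0.00183366,  0.00025463,
       -0.00021411]), 'joint_torque': array([ 1.95233144e-03, -3.41253519e+01, -3.03302550e+01,  7.20432610e-02,
        3.03772150e-02, -8.60901196e-05]), 'tool_pos': array([0.19499501, 0.51378678, 0.2154488 ]), 'ee_rot': array([-3.13967058e+00, -1.60759211e-04,  2.77878718e+00]), 'wrist_force': array([-0.49430208, -0.52994742, -0.47278769]), 'wrist_torque': array([-0.02297365, -0.03443974, -0.03281111]), 'finger_force': 0.0, 'width': 0.09416381719168168}
```

View pics/t0.png

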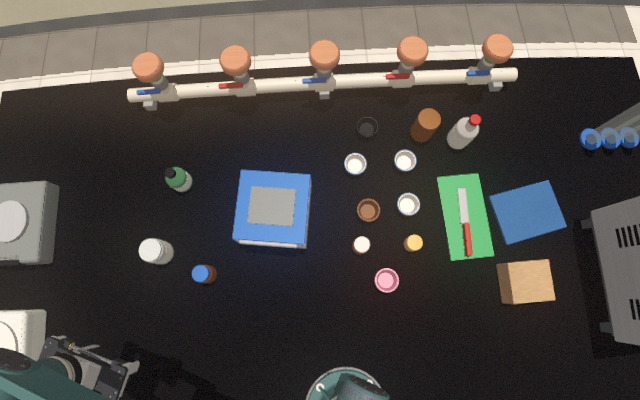

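View pics/s0.png

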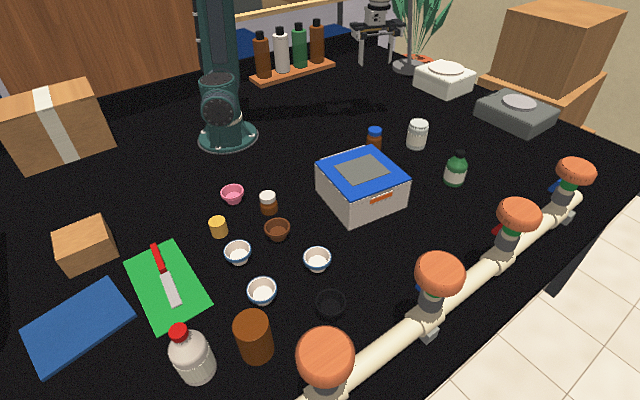

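The top view shows the case at (272,208) with its notch side to the right. Three dishes stand at (355,164), (404,160) and (408,204), and the spatula lies on the mat with its handle at (467,240) and blade at (463,205). I'm enlarging the region for accuracy.

```bash
python3 - <<'E'
from h import *
im=cv2.imread('pics/t0.png')
c=im[110:310,225:505]; cv2.imwrite('pics/t0c.png',cv2.resize(c,None,fx=2.85,fy=2.85,interpolation=cv2.INTER_CUBIC))
hsv=cv2.cvtColor(im,cv2.COLOR_BGR2HSV)
def rect(mask,name,z,box):
    m=np.zeros_like(mask);x0,y0,x1,y1=box;m[y0:y1,x0:x1]=mask[y0:y1,x0:x1]
    cs,_=cv2.findContours(m,cv2.RETR_EXTERNAL,cv2.CHAIN_APPROX_NONE);k=max(cs,key=cv2.contourArea)
    W=np.array([pix2w('top',p[0][0],p[0][1],z)[:2] for p in k],np.float32)
    r=cv2.minAreaRect(W);print(name,[np.round(q,4) for q in r],cv2.boundingRect(k));return W
rect(cv2.inRange(hsv,(100,120,80),(125,255,255)),'cover',.104,(225,160,320,260))
rect(cv2.inRange(hsv,(50,100,80),(75,255,255)),'mat',.003,(430,160,500,270))
rect(cv2.inRange(hsv,(0,150,100),(8,255,255)),'handle',.02,(450,200,480,265))
rect(cv2.inRange(hsv,(0,0,100),(180,60,255)),'blade',.007,(452,180,475,235))
for b in [(338,145,372,180),(389,142,421,178),(392,188,424,222)]:
    rect(cv2.inRange(hsv,(0,0,70),(180,255,255)),'dish',.034,b)
for n,b in dict(jar=(350,230,374,256),weight=(402,230,426,254),brown=(355,196,382,224),black=(355,115,380,140),pink=(372,266,402,296)).items():
    rect(cv2.inRange(hsv,(0,0,40),(180,255,255)),n,.05 if n=='jar' else .04,b)
E
```

```text
cover [array([0.5448, 0.1633]), array([0.1914, 0.1906]), np.float64(82.1313)] (232, 169, 79, 75)
mat [array([ 0.5021, -0.3894]), array([0.2524, 0.1322]), np.float64(1.9729)] (437, 173, 58, 88)
handle [array([ 0.4295, -0.3789]), array([0.0185, 0.0887]), np.float64(87.083)] (463, 224, 9, 32)
blade [array([ 0.5314, -0.3855]), array([0.0265, 0.1053]), np.float64(87.2519)] (457, 188, 12, 36)
dish [array([ 0.6714, -0.0759]), array([0.0644, 0.0677]), np.float64(85.6013)] (344, 152, 23, 23)
dish [array([ 0.672 , -0.2234]), array([0.0651, 0.0688]), np.float64(83.7006)] (394, 149, 23, 23)
dish [array([ 0.5414, -0.2183]), array([0.0662, 0.0676]), np.float64(84.0935)] (397, 192, 24, 24)
jar [array([ 0.4378, -0.0732]), array([0.0637, 0.0691]), np.float64(85.7636)] (350, 230, 24, 26)
weight [array([ 0.4322, -0.2188]), array([0.067 , 0.0642]), np.float64(85.8655)] (402, 230, 24, 24)
brown [array([ 0.5303, -0.1006]), array([0.074, 0.079]), np.float64(85.3105)] (355, 196, 27, 28)
black [array([ 0.7798, -0.1207]), array([0.0724, 0.0791]), np.float64(85.1865)] (355, 115, 25, 25)
pink [array([ 0.3318, -0.1336]), array([0.0805, 0.0778]), np.float64(85.7108)] (372, 266, 30, 30)
```

View pics/t0c.png

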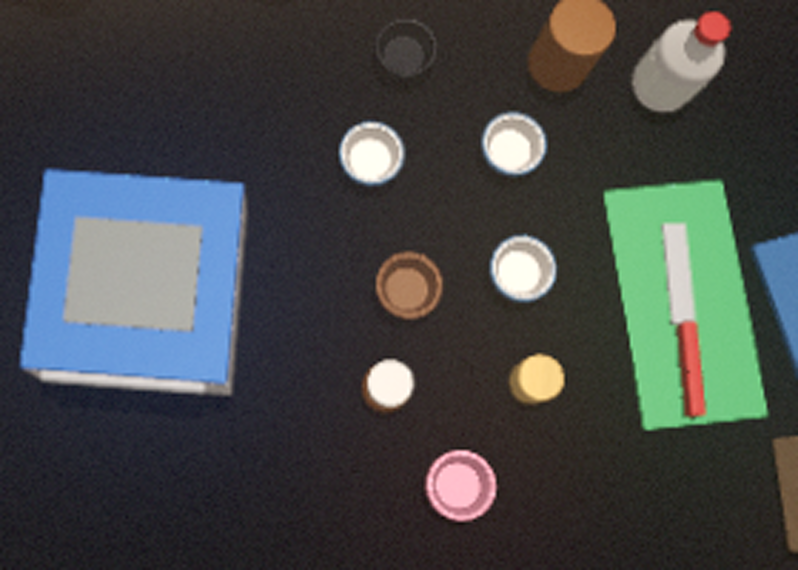

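The crop confirms three white/blue-rim dishes, with brown, black and pink decoys. The case front faces -y with its axis at about 82°. I'm moving above the spatula handle.

```bash
P="python3 -m pendant"
$P '[[1,-3.7,0,0,0,-6.8,1],[1,-3.7,0,0,0,-6.8,1],[1,-3.7,0,0,0,-6.8,1],[1,-3.7,0,0,0,-6.8,1],[1,-3.7,0,0,0,-6.8,1],[1,-3.7,0,0,0,-6.8,1],[1,-3.7,0,0,0,-6.8,1],[1,-3.7,0,0,0,-6.8,1]]'
$P '[[1,-3.7,0,0,0,-6.8,1],[1,-3.7,0,0,0,-6.8,1],[1,-3.7,0,0,0,-6.8,1],[1,-3.7,0,0,0,-6.8,1],[1,-3.7,0,0,0,-6.8,1],[1,-3.7,0,0,0,-6.8,1],[1,-3.7,0,0,0,-6.8,1],[1,-3.7,0,0,0,-6.8,1]]'
$P '[[1,-3.7,0,0,0,-6.8,1],[1,-3.7,0,0,0,-6.8,1],[1,-3.7,0,0,0,-6.8,1],[1,-3.7,0,0,0,-6.8,1],[1,-3.7,0,0,0,-6.8,1],[1,-3.7,0,0,0,-6.8,1],[1,-3.7,0,0,0,-6.8,1],[1,-3.7,0,0,0,-6.8,1]]'
$P '[[0,0,0,0,0,0,1],[0,0,0,0,0,0,1]]'
```

```text
time: 0.9
tool_pos: [0.275, 0.2167, 0.2161]
ee_rot: [-3.141, 0.0, 1.825]
wrist_force: [1.0, -1.5, 0.3]
width: 0.0939
finger_force: 0.0
time: 1.7
tool_pos: [0.355, -0.0794, 0.2162]
ee_rot: [-3.141, -0.0, 0.874]
wrist_force: [0.4, 0.9, -0.3]
width: 0.0938
finger_force: 0.0
time: 2.5
tool_pos: [0.4352, -0.3752, 0.2157]
ee_rot: [-3.141, 0.001, -0.075]
wrist_force: [-0.4, -0.2, -0.1]
width: 0.0939
finger_force: 0.0
time: 2.7
tool_pos: [0.4348, -0.3738, 0.2152]
ee_rot: [-3.139, 0.002, -0.069]
wrist_force: [-0.9, -0.1, 0.6]
width: 0.094
finger_force: 0.0
```

```bash
P="python3 -m pendant"
$P '[[0.4,-0.6,-4,0,0,0.5,1],[0,0,-4,0,0,0,1],[0,0,-4,0,0,0,1],[0,0,-4,0,0,0,1],[0,0,-2.5,0,0,0,1],[0,0,-1.4,0,0,0,1],[0,0,0,0,0,0,1]]'
$P '[[0,0,0,0,0,0,0.1],[0,0,0,0,0,0,0],[0,0,0,0,0,0,0],[0,0,0,0,0,0,0],[0,0,0,0,0,0,0],[0,0,0,0,0,0,0],[0,0,0,0,0,0,0],[0,0,0,0,0,0,0]]'
```

```text
time: 3.4
tool_pos: [0.4389, -0.3783, 0.0169]
ee_rot: [-3.14, 0.001, -0.059]
wrist_force: [0.2, 0.0, 0.0]
width: 0.0938
finger_force: 0.0
time: 4.2
tool_pos: [0.4392, -0.3798, 0.0174]
ee_rot: [-3.142, 0.0, -0.061]
wrist_force: [-0.4, 0.1, 0.3]
width: 0.0333
finger_force: 0.0
```

```bash
P="python3 -m pendant"
$P '[[0,0,0,0,0,0,0],[0,0,0,0,0,0,0],[0,0,0,0,0,0,0],[0,0,0,0,0,0,0]]'
$P '[[0,0,1,0,0,0,0],[0,0,3,0,0,0,0],[0,0,4,0,0,0,0],[0,0,4,0,0,0,0],[0,0,0,0,0,0,0]]'
```

```text
time: 4.6
tool_pos: [0.4392, -0.3798, 0.0175]
ee_rot: [3.141, 0.0, -0.061]
wrist_force: [-0.4, -0.2, 0.4]
width: 0.0158
finger_force: 30.0
time: 5.1
tool_pos: [0.4421, -0.3827, 0.1459]
ee_rot: [3.132, -0.011, -0.061]
wrist_force: [0.5, -1.5, -0.6]
width: 0.0162
finger_force: 30.0
```

```bash
P="python3 -m pendant"
$P '[[0.5,2,0.2,0,0,7.1,0],[0.6,2.4,0,0,0,7.1,0],[0.6,2.4,0,0,0,7.1,0],[0.6,2.4,0,0,0,7.1,0],[0.6,2.4,0,0,0,7.1,0],[0.6,2.4,0,0,0,7.1,0],[0.6,2.4,0,0,0,7.1,0],[0.6,2.4,0,0,0,7.1,0]]'
$P '[[0.6,2.4,0,0,0,7.1,0],[0.6,2.4,0,0,0,7.1,0],[0.6,2.4,0,0,0,7.1,0],[0.5,2.1,0,0,0,7.4,0],[0,0,-2,0,0,0,0],[0,0,0,0,0,0,0],[0,0,0,0,0,0,0]]'
python3 - <<'E'
from h import *
a=snap('top','t1.png');b=snap('scene','s1.png')
c=lambda im:cv2.resize(im[:,:,::-1],None,fx=3.8,fy=3.8,interpolation=cv2.INTER_CUBIC)
cv2.imwrite('pics/m1.png',np.hstack([c(a[150:290,230:335]),c(b[110:250,230:335])]))
E
```

```text
time: 5.9
tool_pos: [0.4858, -0.1904, 0.1385]
ee_rot: [-3.14, 0.0, 0.936]
wrist_force: [1.3, -0.5, -0.8]
width: 0.016
finger_force: 30.0
time: 6.6
tool_pos: [0.5083, -0.0986, 0.1185]
ee_rot: [-3.139, -0.0, 1.431]
wrist_force: [0.0, 0.3, -0.9]
width: 0.0154
finger_force: 30.0
```

View pics/m1.png

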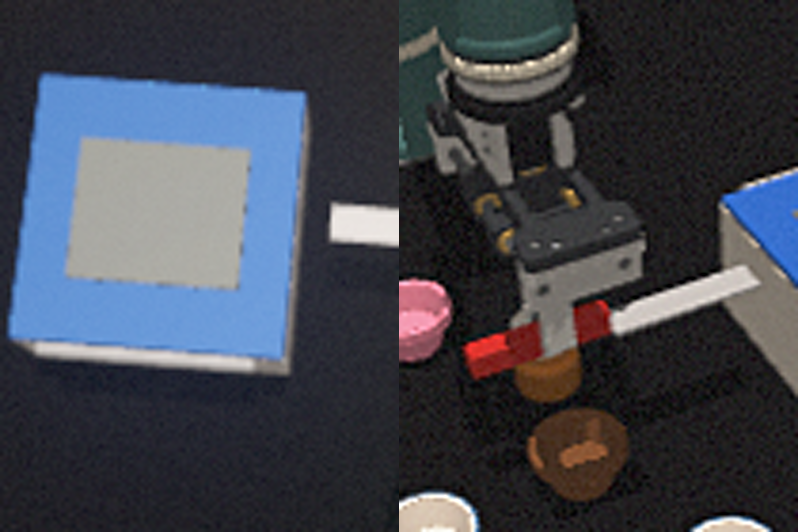

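Left (top view): the blade tip at about (317,209) is centred on the case front and nearly square to it. Right (scene view): the spatula is held level, tip near (323,182). I'm checking the predicted tip against these.

```bash
python3 - <<'E'
from h import *
f=np.array([.137,.990]);z=.1185-.0142+.0025
tip=np.r_[np.array([.5083,-.0986])+.145*f,z];print(tip,w2pix('top',tip),w2pix('scene',tip))
print(pix2w('top',316.8,209,z))
l=np.array([-f[1],f[0]])
print(w2pix('scene',[np.r_[tip[:2]+s*.012*l,z] for s in(1,-1)]), w2pix('top',[np.r_[tip[:2]+s*.012*l,z] for s in(1,-1)]))
n=np.array([.532,.069]);print(w2pix('scene',[np.r_[n,.0905],np.r_[n+.035*l,.0905],np.r_[n-.035*l,.0905]]))
E
```

```text
[0.528165 0.04495  0.1068  ] [[316.3 208.5]] [[322.5 182. ]]
[0.5268 0.0436 0.1068]
[[320.4 179.5]
 [324.7 184.6]] [[315.9 213. ]
 [316.6 204.1]]
[[330.9 184.1]
 [324.6 176.9]
 [337.5 191.7]]
```

```bash
P="python3 -m pendant"
$P '[[0,0,-0.8,0,0,0,0],[0,0,-0.8,0,0,0,0],[0,0,0,0,0,0,0],[0.14,1,0,0,0,0,0],[0.14,1,0,0,0,0,0],[0.14,1,0,0,0,0,0],[0.14,1,0,0,0,0,0],[0,0,0,0,0,0,0]]'
$P '[[0.14,1,0,0,0,0,0],[0.14,1,0,0,0,0,0],[0.14,1,0,0,0,0,0],[0.14,1,0,0,0,0,0],[0.14,1,0,0,0,0,0],[0,0.4,0,0,0,0,0],[0,0,0,0,0,0,0]]'
python3 - <<'E'
from h import *
print(robot.get_obs()['wrist_torque'])
E
```

```text
time: 7.5
tool_pos: [0.5147, -0.0692, 0.1058]
ee_rot: [3.138, 0.025, 1.43]
wrist_force: [-5.3, -27.1, 1.6]
width: 0.0158
finger_force: 30.0
time: 8.2
tool_pos: [0.5223, -0.0037, 0.1043]
ee_rot: [3.14, -0.001, 1.432]
wrist_force: [-1.0, 0.2, -0.3]
width: 0.0007
finger_force: 0.0
[-0.0706764   0.1012652   0.02827697]
```

The force shows that the blade hit the case and the spatula was lost from the grip. I'm looking.

```bash
python3 - <<'E'
from h import *
a=snap('top','t2.png');b=snap('scene','s2.png')
c=lambda im:cv2.resize(im[:,:,::-1],None,fx=3,fy=3,interpolation=cv2.INTER_CUBIC)
cv2.imwrite('pics/m2.png',np.hstack([c(a[150:300,230:360]),c(b[120:270,220:350])]))
E
```

```text
(no output)
```

View pics/m2.png

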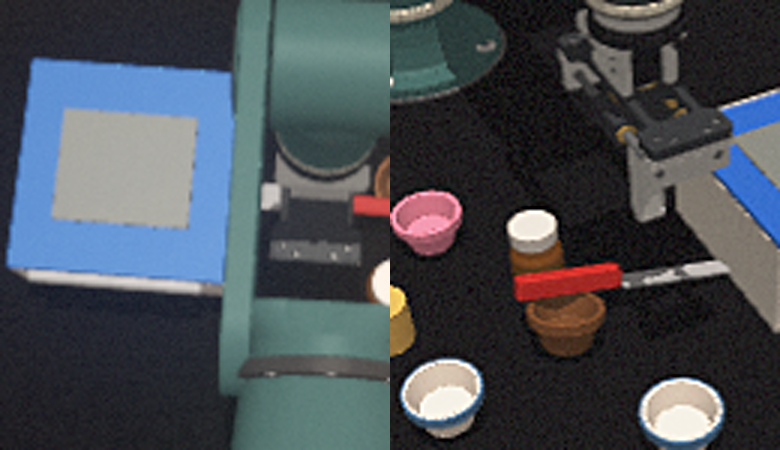

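```bash
P="python3 -m pendant"
$P '[[-0.3,-2,2,0,0,0,0.3],[-1,-4,4,0,0,0,1],[-1,-4,4,0,0,0,1],[-1,-5,1,0,0,0,1],[-1,-5,0,0,0,0,1],[-1,-5,0,0,0,0,1],[-1,-5,0,0,0,0,1],[0,0,0,0,0,0,1]]'
python3 - <<'E'
from h import *
a=snap('top','t3.png');b=snap('scene','s3.png')
c=lambda im,s:cv2.resize(im[:,:,::-1],None,fx=s,fy=s,interpolation=cv2.INTER_CUBIC)
cv2.imwrite('pics/m3.png',np.vstack([c(b[130:230,300:420],6.6)[:,:],]))
cv2.imwrite('pics/m4.png',np.hstack([c(a[150:290,240:370],3),c(b[140:280,220:350],3)]))
E
```

```text
time: 9.1
tool_pos: [0.4609, -0.2942, 0.2021]
ee_rot: [-3.141, 0.002, 1.425]
wrist_force: [0.2, 1.0, 0.3]
width: 0.0613
finger_force: 0.0
```

View pics/m4.png

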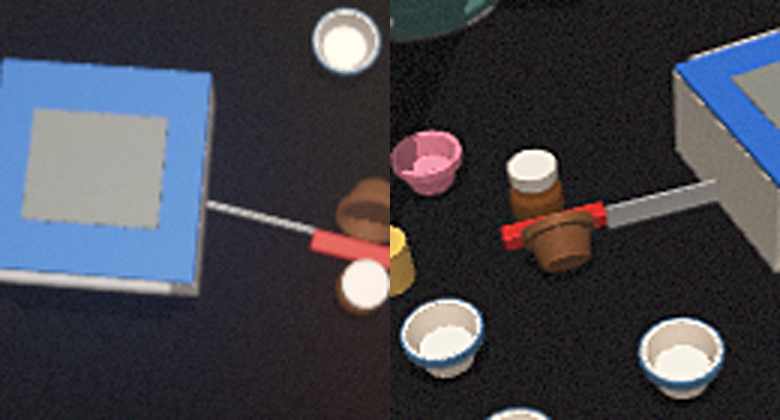

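```bash
python3 -c "
import cv2;i=cv2.imread('pics/m3.png');print(i.shape);cv2.imwrite('pics/m3.png',cv2.convertScaleAbs(i[:600,:790],alpha=1.3,beta=20))"
```

```text
(660, 792, 3)
```

View pics/m3.png

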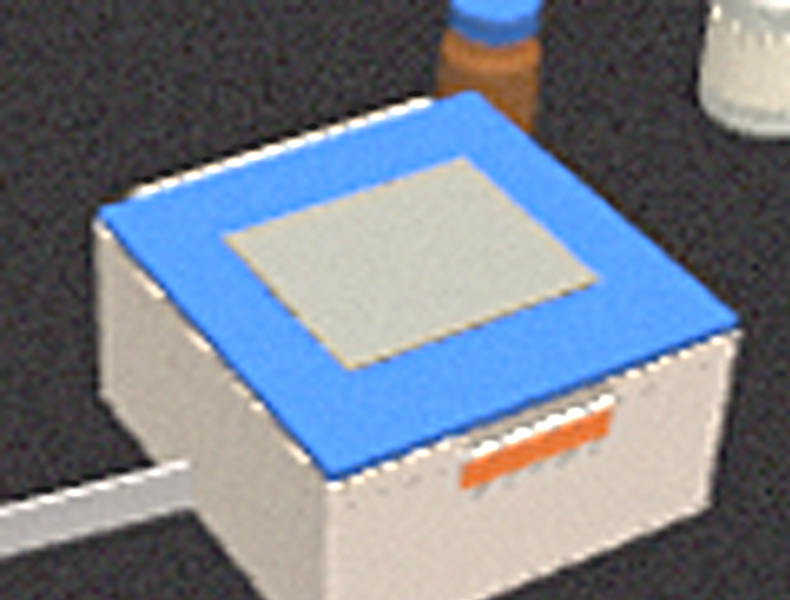

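The scene view shows the orange strip and notch at about (381,197) on the other visible face, not the one I pushed at. The spatula now leans on edge against the case with its handle between the brown dish and the jar. I'm checking numerically which face this is.

```bash
python3 - <<'E'
from h import *
c=np.array([.545,.163]);f=np.array([.137,.990]);g=np.array([.990,-.137])
for n,p in {'+x-y':c+.095*g-.095*f,'+x+y':c+.095*g+.095*f,'-x-y':c-.095*g-.095*f,'-x+y':c-.095*g+.095*f}.items(): print(n,w2pix('scene',np.r_[p,.104]),w2pix('top',np.r_[p,.104]))
print('strip if +x',w2pix('scene',np.r_[c+.095*g,.08]),'if -y',w2pix('scene',np.r_[c-.095*f,.08]))
print([x for x in dir(robot) if x[0]!='_']); o=robot.get_obs();print(o['joint_positions'],o['tool_pos'],o['time'])
# spatula ends
print('handle/tip', pix2w('top',240+208/3,150+205/3,.07),pix2w('top',240+312/3,150+235/3,.05))
im=cv2.imread('pics/s0.png')
for u,v in [(381,197),(376,191)]: print(im[v-3:v+4,u].tolist())
E
```

```text
+x-y [[349.8 201.5]] [[310.1 173.5]]
+x+y [[412.  178.1]] [[240.4 168.5]]
-x-y [[314.4 161.5]] [[304.  243.8]]
-x+y [[371.4 143.3]] [[231.4 238. ]]
strip if +x [[381.2 196.5]] if -y [[330.9 187.2]]
['IKError', 'close_job', 'get_obs', 'tip_extent']
[-6.64431052e-01  8.12011314e-02  1.40509495e+00  9.94058114e-04
  1.65629514e+00 -5.23527350e-01] [ 0.46227582 -0.28974656  0.20232816] 9.2
handle/tip [0.5097 0.0653 0.07  ] [ 0.4795 -0.028   0.05  ]
[[182, 193, 202], [132, 157, 205], [54, 102, 207], [31, 79, 164], [33, 78, 162], [57, 95, 162], [118, 124, 126]]
[[206, 113, 59], [207, 111, 56], [210, 112, 53], [201, 107, 57], [122, 62, 22], [102, 90, 91], [111, 124, 134]]
```

```bash
cat >> h.py <<'E'
def tri(pt,ps):
    A=[];b=[]
    for n,(u,v) in(('top',pt),('scene',ps)):
        c=imaging.camera_params(n);R=np.array(c['R']);o=-R.T@np.array(c['t'])
        d=pix2w(n,u,v,0)-o;d/=np.linalg.norm(d);M=np.eye(3)-np.outer(d,d);A.append(M);b.append(M@o)
    A=np.vstack(A);b=np.hstack(b);X,r,_,_=np.linalg.lstsq(A,b,rcond=None);return X.round(4),np.sqrt(r).round(4)
E
python3 - <<'E'
from h import *
print('tip',tri((309.3,218),(328.7,202.5)),'junc',tri((344,230),(292,212.5)))
a,b=cv2.imread('pics/t3.png'),cv2.imread('pics/s3.png')
c=lambda im,s:cv2.resize(im,None,fx=s,fy=s,interpolation=cv2.INTER_CUBIC)
cv2.imwrite('pics/m5.png',np.hstack([c(a[195:275,300:380],5),c(b[170:250,250:330],5)]))
E
```

```text
tip (array([0.5209, 0.0678, 0.0177]), array([0.0024])) junc (array([ 0.4821, -0.0294,  0.005 ]), array([0.0025]))
```

View pics/m5.png

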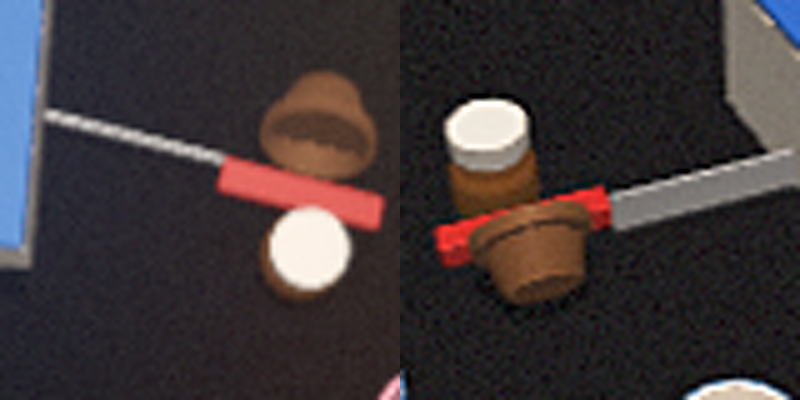

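The spatula lies on its side: handle front end at top pixel (344,229.6), rear end at (376.4,237.2), its underside towards the tipped brown decoy. The jar has not moved. I'm working out the grip pose.

```bash
python3 - <<'E'
from h import *
F=pix2w('top',344,229.6,.016)[:2];B=pix2w('top',376.4,237.2,.016)[:2]
d=(F-B)/np.linalg.norm(F-B);print(F,B,np.linalg.norm(F-B),np.degrees(np.arctan2(d[1],d[0])))
G=F-.013*d;print('grip',G,'rows cm',(G-robot.get_obs()['tool_pos'][:2])*100)
print('jar',pix2w('top',300+310/5,195+248/5,.058),'dish c',pix2w('top',364,220,.03))
E
```

```text
[ 0.4808 -0.0302] [ 0.4534 -0.1203] 0.09417414719550157 73.0851400383179
grip [ 0.47701765 -0.0426376 ] rows cm [ 1.47418255 24.71089661]
jar [ 0.431  -0.0728  0.058 ] dish c [ 0.5025 -0.0877  0.03  ]
```

```bash
P="python3 -m pendant"
$P '[[0.25,4.1,0,0,0,-3,0.5],[0.25,4.1,0,0,0,-3,0.5],[0.25,4.1,0,0,0,-3,0.5],[0.25,4.1,0,0,0,-0.6,0.5],[0.25,4.1,0,0,0,0,0.5],[0.25,4.2,0,0,0,0,0.5],[0,0,-4,0,0,0,0.5],[0,0,0,0,0,0,0.5]]'
```

```text
time: 10.0
tool_pos: [0.4734, -0.0385, 0.1576]
ee_rot: [-3.131, 0.001, 1.27]
wrist_force: [-0.6, 0.5, -1.4]
width: 0.0473
finger_force: 0.0
```

```bash
P="python3 -m pendant"
$P '[[0.3,-0.4,-4,0,0,0,0.5],[0,0,-4,0,0,0,0.5],[0,0,-2,0,0,0,0.5],[0,0,0,0,0,0,0.5],[0,0,0,0,0,0,0.5]]'
```

```text
time: 10.5
tool_pos: [0.4811, -0.0465, 0.0641]
ee_rot: [3.14, -0.0, 1.264]
wrist_force: [-0.8, -0.2, -0.9]
width: 0.047
finger_force: 0.0
```

```bash
P="python3 -m pendant"
$P '[[-0.4,0.4,-1,0,0,0,0.5],[0,0,-2,0,0,0,0.5],[0,0,-1.2,0,0,0,0.5],[0,0,-0.6,0,0,0,0.5],[0,0,0,0,0,0,0.5],[0,0,0,0,0,0,0.2],[0,0,0,0,0,0,0],[0,0,0,0,0,0,0]]'
$P '[[0,0,0,0,0,0,0],[0,0,0,0,0,0,0],[0,0,0,0,0,0,0]]'
```

```text
time: 11.3
tool_pos: [0.4767, -0.0428, 0.0151]
ee_rot: [3.141, 0.0, 1.264]
wrist_force: [0.5, -0.0, -0.5]
width: 0.0264
finger_force: 0.0
time: 11.6
tool_pos: [0.4766, -0.0428, 0.015]
ee_rot: [3.141, 0.0, 1.264]
wrist_force: [0.4, -0.5, 1.4]
width: 0.0198
finger_force: 29.8
```

```bash
P="python3 -m pendant"
$P '[[0,0,2,0,0,0,0],[0,0,4,0,0,0,0],[0,0,4,0,0,0,0],[0,0,4,0,0,0,0],[0.1,-4,1,0,0,-2.5,0],[0.1,-4.5,0,0,0,-2.5,0],[0.1,-4.5,0,0,0,-2.5,0],[0.1,-4.5,0,0,0,-2.5,0]]'
$P '[[0.1,-4.5,0,0,0,-2.5,0],[0.1,-4.5,0,0,0,-2.5,0],[0.1,-4.5,0,0,0,-2.5,0],[0.1,-4.2,0,0,0,-2.5,0],[0,0,0,0,0,0,0],[0,0,0,0,0,0,0]]'
$P '[[0,0,-0.5,3.85,4.93,0,0],[0,0,0,3.85,4.93,0,0],[0,0,0,3.85,4.93,0,0],[0,0,0,3.85,4.93,0,0],[0,0,0,3.85,4.93,0,0],[0,0,0,3.85,4.93,0,0],[0,0,0,3.85,4.93,0,0],[0,0,0,3.85,4.93,0,0]]'
$P '[[0,0,0,0,0,0,0],[0,0,0,0,0,0,0]]'
python3 - <<'E'
from h import *
from scipy.spatial.transform import Rotation as R
o=robot.get_obs();print(o['joint_positions'].round(3),R.from_euler('xyz',o['ee_rot']).as_matrix().round(2).tolist())
a=snap('top','t4.png');b=snap('scene','s4.png')
c=lambda im,s:cv2.resize(im[:,:,::-1],None,fx=s,fy=s,interpolation=cv2.INTER_CUBIC)
cv2.imwrite('pics/m6.png',np.hstack([c(a[150:280,400:530],3),c(b[180:310,100:230],3)]))
E
```

```text
time: 12.4
tool_pos: [0.48, -0.2189, 0.1646]
ee_rot: [-3.141, -0.0, 1.088]
wrist_force: [0.2, -0.2, -1.2]
width: 0.0198
finger_force: 29.8
time: 13.0
tool_pos: [0.4837, -0.3949, 0.1633]
ee_rot: [-3.139, -0.001, 0.913]
wrist_force: [0.4, -0.3, 0.3]
width: 0.0198
finger_force: 29.8
time: 13.8
tool_pos: [0.4854, -0.3932, 0.1605]
ee_rot: [-2.266, -0.006, 0.915]
wrist_force: [0.2, 0.1, -1.2]
width: 0.02
finger_force: 29.8
time: 14.0
tool_pos: [0.4849, -0.3937, 0.1577]
ee_rot: [-2.267, -0.006, 0.914]
wrist_force: [-0.4, 1.3, -0.2]
width: 0.0197
finger_force: 29.8
[-0.74   0.985  0.437 -0.115  2.59  -0.156] [[0.61, 0.51, -0.61], [0.79, -0.39, 0.47], [0.01, -0.77, -0.64]]
```

View pics/m6.png

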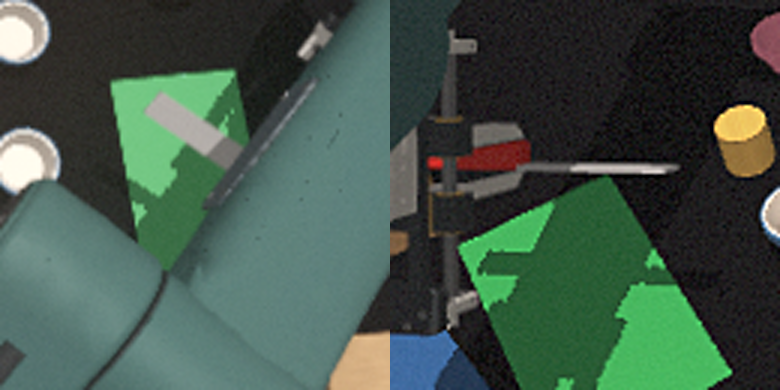

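The views show the spatula tilted the right way, with the handle above the blade and the underside towards the mat. I'm lowering it and releasing.

```bash
P="python3 -m pendant"
$P '[[0,0,-3,0,0,0,0],[0,0,-3,0,0,0,0],[0,0,-3,0,0,0,0],[0,0,-2,0,0,0,0],[0,0,0,0,0,0,0],[0,0,0,0,0,0,0]]'
$P '[[0,0,-0.5,0,0,0,0],[0,0,-0.5,0,0,0,0],[0,0,0,0,0,0,0]]'
```

```text
time: 14.7
tool_pos: [0.4845, -0.3947, 0.0521]
ee_rot: [-2.271, -0.005, 0.912]
wrist_force: [-0.1, -0.3, 0.3]
width: 0.0199
finger_force: 29.8
time: 15.0
tool_pos: [0.4844, -0.3947, 0.0396]
ee_rot: [-2.269, -0.005, 0.912]
wrist_force: [0.9, 0.4, -1.2]
width: 0.0198
finger_force: 29.8
```

```bash
P="python3 -m pendant"
$P '[[0,0,-0.3,0,0,0,0],[0,0,0,0,0,0,0.28],[0,0,0,0,0,0,0.28],[0,0,0,0,0,0,0.28],[0,0,0,0,0,0,0.28]]'
$P '[[1.2,-1,1.3,0,0,0,0.3],[2.4,-2,2.6,0,0,0,0.3],[2.4,-2,2.6,0,0,0,0.3],[0,0,5,-3.85,-4.93,0,0.6],[0,0,5,-3.85,-4.93,0,1],[-3,-3,0,-3.85,-4.93,0,1],[-3,-3,0,-3.85,-4.93,0,1],[-3,-3,0,-3.85,-4.93,0,1]]'
$P '[[0,-3,0,-3.85,-4.93,0,1],[-2,-3,0,-3.85,-4.93,0,1],[-2,0,0,-3.85,-4.93,0,1],[0,0,0,0,0,0,1],[0,0,0,0,0,0,1]]'
python3 - <<'E'
from h import *
a=snap('top','t5.png');b=snap('scene','s5.png')
c=lambda im,s:cv2.resize(im[:,:,::-1],None,fx=s,fy=s,interpolation=cv2.INTER_CUBIC)
cv2.imwrite('pics/m7.png',np.hstack([c(a[150:280,400:530],3),c(b[200:330,100:230],3)]))
E
```

```text
time: 15.5
tool_pos: [0.4844, -0.3947, 0.0372]
ee_rot: [-2.269, -0.005, 0.912]
wrist_force: [-0.2, 0.5, -0.1]
width: 0.026
finger_force: 0.0
time: 16.3
tool_pos: [0.4235, -0.5113, 0.2005]
ee_rot: [-2.849, 0.002, 0.916]
wrist_force: [-0.3, -0.7, 0.3]
width: 0.0644
finger_force: 0.0
time: 16.8
tool_pos: [0.3827, -0.5697, 0.1986]
ee_rot: [3.117, 0.003, 0.913]
wrist_force: [0.1, -0.1, -0.3]
width: 0.0939
finger_force: 0.0
```

View pics/m7.png

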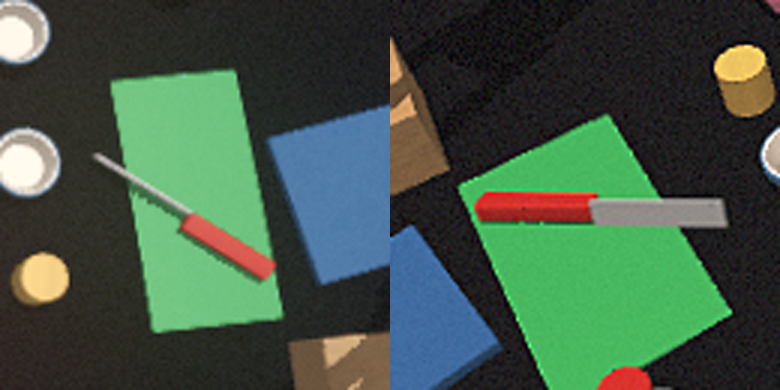

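It still lies on its side (blade on edge, from (432,202) to (463,221), handle rear at (489,240)). I'll tip it over by pushing the upper blade edge with the closed fingers.

```bash
python3 - <<'E'
from h import *
T=pix2w('top',431.7,201.7,.022)[:2];J=pix2w('top',463.3,221.3,.025)[:2];B=pix2w('top',490,240,.019)[:2]
d=(T-J)/np.linalg.norm(T-J);print(T,J,B,np.linalg.norm(T-J),np.degrees(np.arctan2(d[1],d[0])))
h=np.array([-d[1],d[0]]);p=J+.02*d
o=robot.get_obs();s=p+.035*h;print('h',h,'push pt',p,'start',s,'delta cm',(s-o['tool_pos'][:2])*100,o['tool_pos'],np.degrees(o['ee_rot']))
E
```

```text
[ 0.5448 -0.2896] [ 0.4813 -0.3731] [ 0.4232 -0.446 ] 0.10490233553167434 52.747772036108124
h [-0.79597846  0.60532494] push pt [ 0.4934065  -0.35718043] start [ 0.46554725 -0.33599406] delta cm [ 8.06660124 23.46371747] [ 0.38488124 -0.57063123  0.19829428] [1.78562816e+02 1.71409892e-01 5.24556970e+01]
```

```bash
P="python3 -m pendant"
$P '[[1.35,3.9,0,0,0,0,0],[1.35,3.9,0,0,0,0,0],[1.35,3.9,0,0,0,0,0],[1.35,3.9,0,0,0,0,0],[1.35,3.9,0,0,0,0,0],[1.35,4,0,0,0,0,0],[0,0,0,0,0,0,0],[0,0,0,0,0,0,0]]'
$P '[[0,0,-5,0,0,0,0],[0,0,-5,0,0,0,0],[0,0,-3,0,0,0,0],[0,0,0,0,0,0,0],[0,0,0,0,0,0,0]]'
```

```text
time: 17.7
tool_pos: [0.4668, -0.3345, 0.1964]
ee_rot: [3.119, 0.002, 0.918]
wrist_force: [-0.8, -0.8, 0.2]
width: 0.0333
finger_force: 0.0
time: 18.2
tool_pos: [0.465, -0.3362, 0.0654]
ee_rot: [3.122, 0.001, 0.914]
wrist_force: [0.0, -0.6, 0.7]
width: 0.0006
finger_force: 0.0
```

```bash
P="python3 -m pendant"
$P '[[0,0,-2.5,0,0,0,0],[0,0,-1.2,0,0,0,0],[0,0,0,0,0,0,0],[0.8,-0.6,0,0,0,0,0],[0.4,-0.3,0,0,0,0,0],[0.4,-0.3,0,0,0,0,0],[0.4,-0.3,0,0,0,0,0],[0.4,-0.3,0,0,0,0,0]]'
$P '[[0.4,-0.3,0,0,0,0,0],[0.4,-0.3,0,0,0,0,0],[0.4,-0.3,0,0,0,0,0],[0,0,0,0,0,0,0],[0,0,4,0,0,0,0.5],[0,0,5,0,0,0,1],[0,0,3,0,0,0,1],[0,0,0,0,0,0,1]]'
$P '[[-3,-4,0,0,0,0,1],[-3,-4,0,0,0,0,1],[-3,-4,0,0,0,0,1],[-3,-4,0,0,0,0,1],[0,-4,0,0,0,0,1],[0,0,0,0,0,0,1],[0,0,0,0,0,0,1]]'
python3 - <<'E'
from h import *
a=snap('top','t6.png');b=snap('scene','s6.png')
c=lambda im,s:cv2.resize(im[:,:,::-1],None,fx=s,fy=s,interpolation=cv2.INTER_CUBIC)
cv2.imwrite('pics/m8.png',np.hstack([c(a[150:280,400:530],3),c(b[200:330,100:230],3)]))
E
```

```text
time: 19.0
tool_pos: [0.4895, -0.3535, 0.0291]
ee_rot: [3.12, 0.001, 0.915]
wrist_force: [-0.4, -0.1, 1.3]
width: 0.0008
finger_force: 0.6
time: 19.8
tool_pos: [0.5029, -0.3638, 0.1546]
ee_rot: [3.11, 0.001, 0.915]
wrist_force: [1.1, -0.2, 0.3]
width: 0.0291
finger_force: 0.0
time: 20.5
tool_pos: [0.3796, -0.5613, 0.1448]
ee_rot: [3.126, -0.002, 0.913]
wrist_force: [-0.2, 0.3, -0.7]
width: 0.0849
finger_force: 0.0
```

View pics/m8.png

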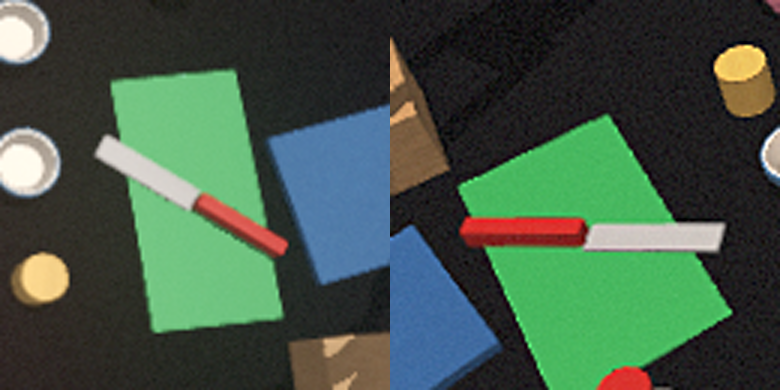

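The spatula now lies flat and upright on the mat, from (433,199) to (493,231). I'm measuring it by segmentation and checking the arm geometry.

```bash
cat > spat.py <<'E'
from h import *
import sys
def spat(im):
    hsv=cv2.cvtColor(im,cv2.COLOR_RGB2HSV);box=np.zeros(im.shape[:2],np.uint8);box[165:275,425:505]=255
    def pts(m,z):
        cs,_=cv2.findContours(m&box,cv2.RETR_EXTERNAL,cv2.CHAIN_APPROX_NONE);k=max(cs,key=cv2.contourArea)
        return cv2.minAreaRect(np.array([pix2w('top',p[0][0],p[0][1],z)[:2] for p in k],np.float32))
    H=pts(cv2.inRange(hsv,(0,140,90),(8,255,255)),.02)
    H2=pts(cv2.inRange(hsv,(172,140,90),(180,255,255))|cv2.inRange(hsv,(0,140,90),(8,255,255)),.02)
    B=pts(cv2.inRange(hsv,(0,0,110),(180,60,255)),.007)
    h,b=np.array(H2[0]),np.array(B[0]);d=(b-h)/np.linalg.norm(b-h)
    print('handle',H2,'blade',B,'sep',np.linalg.norm(b-h).round(4),'yaw',np.degrees(np.arctan2(d[1],d[0])).round(2),'origin',((h+b)/2+.0025*d).round(4));return ((h+b)/2+.0025*d),d
if __name__=='__main__':
    o,d=spat(imaging.snapshot('top'));q=robot.get_obs();s=float(sys.argv[1]);g=o+s*d
    print('grip',g,'cm',((g-q['tool_pos'][:2])*100).round(2),q['tool_pos'].round(4),np.degrees(q['ee_rot']).round(1),q['joint_positions'].round(4))
E
python3 spat.py -0.025
```

```text
handle ((0.4695304036140442, -0.4229575991630554), (0.09548413753509521, 0.020383726805448532), 54.36151123046875) blade ((0.5286074876785278, -0.34246158599853516), (0.10740238428115845, 0.026928219944238663), 54.57030487060547) sep 0.0998 yaw 53.72 origin [ 0.5005 -0.3807]
grip [ 0.48575642 -0.40084869] cm [10.47 15.93] [ 0.3811 -0.5602  0.1473] [179.   -0.   52.5] [-1.0608  0.3791  1.1561  0.0073  1.5896 -0.4061]
```

```bash
P="python3 -m pendant"
$P '[[2.6,4,0,0,0,0.7,1],[2.6,4,0,0,0,0.7,1],[2.6,4,0,0,0,0,1],[2.7,3.9,0,0,0,0,1],[0,0,-4,0,0,0,1],[0,0,0,0,0,0,1],[0,0,0,0,0,0,1]]'
```

```text
time: 21.35
tool_pos: [0.485, -0.4013, 0.1072]
ee_rot: [3.125, 0.001, 0.941]
wrist_force: [-0.3, -0.5, 0.1]
width: 0.0941
finger_force: 0.0
```

```bash
P="python3 -m pendant"
$P '[[0,0,-4,0,0,0,1],[0,0,-3,0,0,0,1],[0,0,-1.4,0,0,0,1],[0,0,-0.6,0,0,0,0.6],[0,0,0,0,0,0,0.2],[0,0,0,0,0,0,0],[0,0,0,0,0,0,0],[0,0,0,0,0,0,0]]'
$P '[[0,0,0,0,0,0,0],[0,0,0,0,0,0,0],[0,0,0,0,0,0,0],[0,0,0,0,0,0,0],[0,0,0,0,0,0,0]]'
```

```text
time: 22.15
tool_pos: [0.4861, -0.4034, 0.0193]
ee_rot: [3.12, 0.001, 0.939]
wrist_force: [-0.5, 0.4, -0.1]
width: 0.0572
finger_force: 0.0
time: 22.65
tool_pos: [0.4854, -0.4026, 0.0176]
ee_rot: [3.123, 0.001, 0.939]
wrist_force: [0.0, -0.2, -0.5]
width: 0.0176
finger_force: 0.0
```

```bash
P="python3 -m pendant"
$P '[[0,0,0,0,0,0,0],[0,0,0,0,0,0,0],[0,0,2,0,0,0,0],[0,0,4,0,0,0,0],[0,0,5,0,0,0,0],[0,0,5,0,0,0,0],[0,0,4,0,0,0,0],[0,0,0,0,0,0,0]]'
$P '[[0.15,3,0,0,0,4.6,0],[0.15,4,0,0,0,4.6,0],[0.15,4,0,0,0,4.6,0],[0.15,4,0,0,0,4.6,0],[0.15,4,0,0,0,4.6,0],[0.15,4,0,0,0,4.6,0],[0.15,4,0,0,0,4.6,0],[0.15,4,0,0,0,4.6,0]]'
$P '[[0.15,4,0,0,0,4.6,0],[0.15,4,0,0,0,4.6,0],[3,0.8,0,0,0,6,0],[3.6,0.9,0,0,0,6,0],[3.6,0.9,0,0,0,6,0],[3.6,0.9,0,0,0,6,0],[3.6,0.9,0,0,0,6,0],[3.6,0.9,0,0,0,6,0]]'
$P '[[3.6,0.9,0,0,0,6,0],[0,0,0,0,0,0,0],[0,0,0,0,0,0,0]]'
python3 -c "
from h import *
print(robot.get_obs()['joint_positions'].round(4))"
```

```text
time: 23.45
tool_pos: [0.4878, -0.4049, 0.2265]
ee_rot: [3.107, 0.003, 0.939]
wrist_force: [-0.0, -1.1, -0.3]
width: 0.0158
finger_force: 29.9
time: 24.25
tool_pos: [0.4965, -0.0909, 0.2155]
ee_rot: [3.125, -0.0, 1.585]
wrist_force: [0.9, 0.7, -0.9]
width: 0.0161
finger_force: 29.9
time: 25.05
tool_pos: [0.7111, 0.0408, 0.2148]
ee_rot: [3.125, -0.002, 2.375]
wrist_force: [0.4, 1.0, -0.4]
width: 0.0159
finger_force: 29.9
time: 25.35
tool_pos: [0.746, 0.0494, 0.2129]
ee_rot: [3.127, -0.005, 2.475]
wrist_force: [-0.6, 0.4, -1.4]
width: 0.0155
finger_force: 29.9
[-0.0163  0.5475  0.7921  0.0151  1.7968 -0.9166]
```

```bash
P="python3 -m pendant"
$P '[[-0.1,1,-1,-4.6,-5.9,0,0],[-0.2,0.9,-1,-4.6,-5.9,0,0],[0,0,-2,0,0,0,0],[0,0,-2,0,0,0,0],[0,0,-1,0,0,0,0],[0,0,0,0,0,0,0],[0,0,0,0,0,0,0],[0,0,0,0,0,0,0]]'
cat > tip.py <<'E'
from h import *
from scipy.spatial.transform import Rotation as R
o=robot.get_obs();M=R.from_euler('xyz',o['ee_rot']).as_matrix();p=o['tool_pos']
W=lambda x,y=0.,z=.012:p+M@[x,y,z]
if __name__=='__main__':
    print(p.round(4),np.degrees(o['ee_rot']).round(1),'tip',W(.125).round(4),'joints',o['joint_positions'].round(3),'F',o['wrist_force'].round(1))
E
python3 - <<'E'
from tip import *
print('tip',W(.125).round(4),p,M[:,0].round(3))
b=snap('scene','s9.png')
C=np.array([W(.125,-.012),W(.125,.012)]);print('pred corners',w2pix('scene',C),'blade axis',w2pix('scene',[W(.125),W(.04)]))
c=cv2.resize(b[150:240,330:450][:,:,::-1],None,fx=6.6,fy=6.6,interpolation=cv2.INTER_CUBIC)
cv2.imwrite('pics/m9.png',c)
E
```

```text
time: 26.15
tool_pos: [0.7443, 0.0679, 0.1499]
ee_rot: [3.119, 0.264, 2.474]
wrist_force: [0.3, 0.2, -1.0]
width: 0.0159
finger_force: 29.9
tip [0.6522 0.1409 0.1057] [0.74426998 0.06788865 0.14991284] [-0.758  0.598 -0.261]
pred corners [[378.2 193. ]
 [387.9 192.9]] blade axis [[383.1 193. ]
 [387.  209.1]]
```

View pics/m9.png

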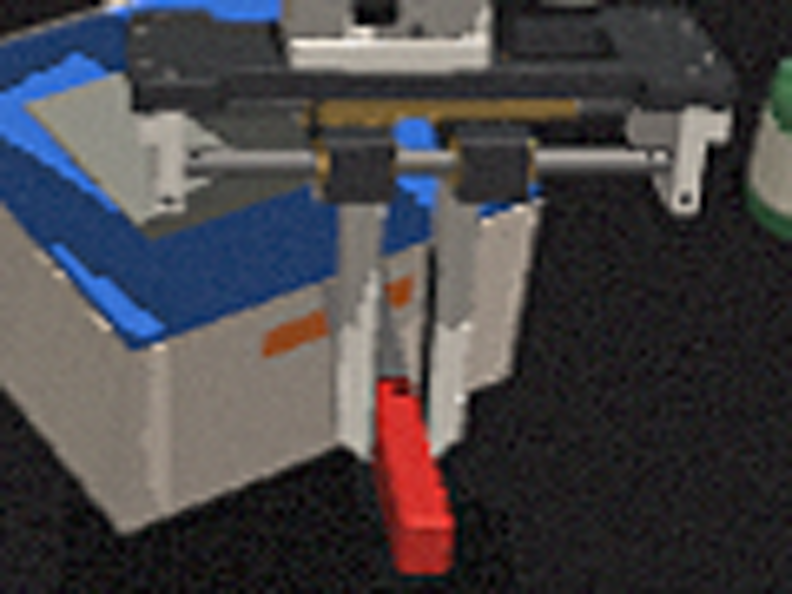

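Gripper and spatula are in front of the notch: handle at (392,215), orange strip visible either side of the fingers, blade entering near (388,193). I'm lowering 1 cm and inserting slowly.

```bash
P="python3 -m pendant"
$P '[[0,0,-0.9,0,0,0,0],[0,0,0,0,0,0,0],[-0.6,0.48,-0.21,0,0,0,0],[-0.6,0.48,-0.21,0,0,0,0],[0,0,0,0,0,0,0]]'; python3 tip.py
$P '[[-0.6,0.48,-0.21,0,0,0,0],[0,0,0,0,0,0,0]]'; python3 tip.py
```

```text
time: 26.7
tool_pos: [0.7304, 0.0791, 0.134]
ee_rot: [3.122, 0.261, 2.476]
wrist_force: [0.8, 1.3, -0.2]
width: 0.0158
finger_force: 29.9
[0.7304 0.0791 0.134 ] [178.9  14.9 141.9] tip [0.6379 0.1519 0.0902] joints [ 0.107  0.385  1.198 -0.17   1.359 -0.782] F [ 0.8  1.3 -0.2]
time: 26.9
tool_pos: [0.7247, 0.0836, 0.1322]
ee_rot: [3.121, 0.261, 2.476]
wrist_force: [0.5, 1.1, -1.3]
width: 0.0156
finger_force: 29.9
[0.7247 0.0836 0.1322] [178.8  15.  141.9] tip [0.6323 0.1565 0.0884] joints [ 0.115  0.375  1.214 -0.172  1.353 -0.772] F [ 0.5  1.1 -1.3]
```

```bash
P="python3 -m pendant"
$P '[[-0.6,0.48,-0.15,0,0,0,0],[0,0,0,0,0,0,0]]'
$P '[[-0.6,0.48,-0.15,0,0,0,0],[0,0,0,0,0,0,0]]'; python3 tip.py
```

```text
time: 27.1
tool_pos: [0.7187, 0.0883, 0.1307]
ee_rot: [3.121, 0.261, 2.476]
wrist_force: [-1.6, -0.2, -1.2]
width: 0.0159
finger_force: 29.9
time: 27.3
tool_pos: [0.7127, 0.093, 0.1291]
ee_rot: [3.121, 0.261, 2.476]
wrist_force: [0.5, -0.5, -1.7]
width: 0.0161
finger_force: 29.9
[0.7127 0.093  0.1291] [178.8  15.  141.8] tip [0.6203 0.1659 0.0853] joints [ 0.132  0.355  1.247 -0.176  1.344 -0.753] F [ 0.5 -0.5 -1.7]
```

```bash
P="python3 -m pendant"
$P '[[-0.6,0.48,-0.2,0,0,0,0],[-0.6,0.48,-0.2,0,0,0,0],[0,0,0,0,0,0,0]]'
$P '[[-0.6,0.48,-0.2,0,0,0,0],[-0.6,0.48,-0.2,0,0,0,0],[-0.6,0.48,-0.2,0,0,0,0],[0,0,0,0,0,0,0]]'; python3 tip.py
```

```text
time: 27.6
tool_pos: [0.7003, 0.1028, 0.1248]
ee_rot: [3.122, 0.261, 2.476]
wrist_force: [0.2, -0.0, -1.3]
width: 0.0156
finger_force: 29.9
time: 28.0
tool_pos: [0.6823, 0.1173, 0.1188]
ee_rot: [3.122, 0.261, 2.476]
wrist_force: [-0.0, -0.5, -1.8]
width: 0.0158
finger_force: 29.9
[0.6823 0.1173 0.1188] [178.9  14.9 141.9] tip [0.5899 0.1901 0.075 ] joints [ 0.176  0.31   1.327 -0.186  1.319 -0.702] F [-0.  -0.5 -1.8]
```

```bash
P="python3 -m pendant"
$P '[[0,0,0.5,0,0,0,0],[0,0,0.5,0,0,0,0],[0,0,0.7,-0.8,-1,0,0],[0,0,0.8,-0.8,-1,0,0],[0,0,0,0,0,0,0]]'; python3 tip.py
$P '[[0,0,0.9,-0.8,-1,0,0],[0,0,0.9,-0.7,-0.9,0,0],[0,0,0.8,0,0,0,0],[0,0,0.8,0,0,0,0],[0,0,0.6,0,0,0,0],[0,0,0,0,0,0,0],[0,0,0,0,0,0,0],[0,0,0,0,0,0,0]]';python3 tip.py
```

```text
time: 28.5
tool_pos: [0.6841, 0.1167, 0.1466]
ee_rot: [3.119, 0.31, 2.475]
wrist_force: [1.0, 0.4, -1.5]
width: 0.0155
finger_force: 29.9
[0.6841 0.1167 0.1466] [178.7  17.8 141.8] tip [0.5935 0.1883 0.0971] joints [ 0.193  0.279  1.319 -0.225  1.327 -0.684] F [ 1.   0.4 -1.5]
time: 29.3
tool_pos: [0.6836, 0.1162, 0.1845]
ee_rot: [3.121, 0.349, 2.475]
wrist_force: [-0.1, 0.6, -1.2]
width: 0.0157
finger_force: 29.9
[0.6836 0.1162 0.1845] [178.8  20.  141.8] tip [0.5947 0.1865 0.1305] joints [ 0.209  0.248  1.29  -0.258  1.366 -0.676] F [-0.1  0.6 -1.2]
```

```bash
cat > cov.py <<'E'
from h import *
c=np.array([.545,.163]);g=np.array([.990,-.137]);f=np.array([.137,.990])
def corner(phi,s,r=.19,t=.008):
    hinge=np.r_[c-.095*g,.096]; a=np.r_[g*np.cos(phi),np.sin(phi)];n=np.r_[-g*np.sin(phi),np.cos(phi)]
    return hinge+r*a+t*n+np.r_[s*.095*f,0]
def phi_est(n='scene'):
    im=imaging.snapshot(n);hsv=cv2.cvtColor(im,cv2.COLOR_RGB2HSV)
    m=cv2.inRange(hsv,(100,150,50),(125,255,255));lo=[200,100,300,225] if n=='top' else [290,20,440,215]
    best=[]
    mm=m[lo[1]:lo[3],lo[0]:lo[2]]>0
    for ph in np.arange(0,1.8,.02):
        poly=w2pix(n,[corner(ph,-1),corner(ph,1),corner(ph,1,0),corner(ph,-1,0)])
        # patch hole (grey label) excluded via 45mm..145mm square
        P=np.zeros(im.shape[:2],np.uint8);cv2.fillConvexPoly(P,np.round(poly).astype(int),1)
        h=[hh for hh in ([.046,-.5],[.144,-.5],[.144,.5],[.046,.5])]
        cv2.fillConvexPoly(P,np.round(w2pix(n,[corner(ph,s*1.05,r) for r,s in h])).astype(int),0)
        p=P[lo[1]:lo[3],lo[0]:lo[2]]>0
        best.append(((p&mm).sum()/((p|mm).sum()+1),round(ph,2)))
    return sorted(best)[::-1][:4],mm.sum()
if __name__=='__main__':
    for n in('scene','top'):print(n,phi_est(n))
E
python3 cov.py
```

```text
scene ([(np.float64(0.5892857142857143), np.float64(0.28)), (np.float64(0.5582055650198751), np.float64(0.3)), (np.float64(0.5497297297297298), np.float64(0.26)), (np.float64(0.5227014755959137), np.float64(0.32))], np.int64(1335))
top ([(np.float64(0.22301199466903598), np.float64(0.34)), (np.float64(0.22301199466903598), np.float64(0.32)), (np.float64(0.22177777777777777), np.float64(0.24)), (np.float64(0.22134038800705466), np.float64(0.4))], np.int64(502))
```

The cover is levered to about 0.28 rad. I'm raising it further with the spatula.

```bash
P="python3 -m pendant"
$P '[[-0.1,0,0.8,-0.8,-1,0,0],[-0.2,0,0.8,-0.8,-1,0,0],[-0.2,0,0.8,-0.8,-1,0,0],[-0.2,0,0.8,-0.8,-1,0,0],[-0.2,0,0.8,-0.8,-1,0,0],[-0.2,0,0.8,-0.8,-1,0,0],[0,0,0,0,0,0,0],[0,0,0,0,0,0,0]]';python3 tip.py;python3 cov.py
```

```text
time: 30.2
tool_pos: [0.6726, 0.1164, 0.2335]
ee_rot: [3.122, 0.484, 2.475]
wrist_force: [0.0, -0.9, -1.0]
width: 0.0161
finger_force: 29.9
[0.6726 0.1164 0.2335] [178.9  27.7 141.8] tip [0.5902 0.1815 0.1647] joints [ 0.269  0.165  1.327 -0.381  1.346 -0.612] F [ 0.  -0.9 -1. ]
scene ([(np.float64(0.4391489361702128), np.float64(0.48)), (np.float64(0.43097345132743364), np.float64(0.5)), (np.float64(0.37248840803709427), np.float64(0.46)), (np.float64(0.3220779220779221), np.float64(0.52))], np.int64(924))
top ([(np.float64(0.3413990321161461), np.float64(0.54)), (np.float64(0.33916083916083917), np.float64(0.5)), (np.float64(0.33651344319167387), np.float64(0.48)), (np.float64(0.3359307359307359), np.float64(0.52))], np.int64(779))
```

The cover is at about 0.49 rad. Next I withdraw the spatula and re-enter under the cover from the side (-y), blade along the hinge axis, to swing it open.

```bash
P="python3 -m pendant"
$P '[[0.6,-0.5,0.1,0,0,0,0],[0.62,-0.49,0.4,0,0,0,0],[0.62,-0.49,0.43,0,0,0,0],[0.62,-0.49,0.43,0,0,0,0],[0.62,-0.49,0.43,0,0,0,0],[0.62,-0.49,0.43,0,0,0,0],[0.62,-0.49,0.43,0,0,0,0],[0.62,-0.49,0.43,0,0,0,0]]'
$P '[[0.62,-0.49,0.43,0,0,0,0],[0.62,-0.49,0.43,0,0,0,0],[0.3,-3,0,0,0,0,0],[0,-3,0,4.3,5.5,0,0],[0,-3,0,4.3,5.5,0,0],[-1,-3,0,4.3,5.5,0,0],[-1,-2,0,4.3,5.5,0,0],[0,0,0,0,0,0,0]]';python3 tip.py;python3 cov.py
```

```text
time: 31.1
tool_pos: [0.7224, 0.0765, 0.2636]
ee_rot: [3.123, 0.483, 2.476]
wrist_force: [-0.0, -0.2, -1.3]
width: 0.0157
finger_force: 29.9
time: 31.9
tool_pos: [0.7183, -0.0799, 0.269]
ee_rot: [3.127, -0.007, 2.468]
wrist_force: [0.6, -0.0, -2.2]
width: 0.0158
finger_force: 29.9
[ 0.7183 -0.0799  0.269 ] [179.2  -0.4 141.4] tip [ 0.6207 -0.0017  0.2578] joints [-0.197  0.496  0.756  0.017  1.889 -1.088] F [ 0.6 -0.  -2.2]
scene ([(np.float64(0.4522144522144522), np.float64(0.48)), (np.float64(0.4223300970873786), np.float64(0.5)), (np.float64(0.36512820512820515), np.float64(0.46)), (np.float64(0.2874762808349146), np.float64(0.44))], np.int64(479))
top ([(np.float64(0.8276614310645725), np.float64(0.5)), (np.float64(0.8212121212121212), np.float64(0.48)), (np.float64(0.8150862068965518), np.float64(0.52)), (np.float64(0.8083475298126065), np.float64(0.46))], np.int64(1904))
```

```bash
P="python3 -m pendant"
$P '[[-2.2,0,0,0,0,-7.4,0],[-2.2,0,0,0,0,-7.4,0],[-2.2,0,0,0,0,-7.4,0],[-2.2,0,0,0,0,-7.4,0],[-2.2,0,0,0,0,-7.4,0],[-2.2,0,0,0,0,-7.4,0],[-2.2,0,0,0,0,-7.4,0],[-2.2,0,0,0,0,-7.4,0]]'
$P '[[0,0,-4,0,0,0,0],[0,0,-4,0,0,0,0],[0,0,-3.8,0,0,0,0],[0,0,0,0,0,0,0],[0,0,0,0,0,0,0]]';python3 tip.py
```

```text
time: 32.8
tool_pos: [0.5401, -0.0708, 0.2728]
ee_rot: [3.121, -0.004, 1.441]
wrist_force: [-0.3, -0.2, -1.1]
width: 0.0159
finger_force: 29.9
time: 33.3
tool_pos: [0.5411, -0.0715, 0.1547]
ee_rot: [3.123, -0.004, 1.445]
wrist_force: [-0.1, 0.1, -0.9]
width: 0.0159
finger_force: 29.9
[ 0.5411 -0.0715  0.1547] [178.9  -0.2  82.8] tip [0.557  0.0525 0.1433] joints [-0.239  0.084  1.496  0.006  1.543 -0.113] F [-0.1  0.1 -0.9]
```

```bash
P="python3 -m pendant"
$P '[[0.27,1.95,0,0,0,0,0],[0.27,1.95,0,0,0,0,0],[0.27,1.95,0,0,0,0,0],[0.27,1.95,0,0,0,0,0],[0.27,1.95,0,0,0,0,0],[0,0,0,0,0,0,0],[0,0,0,0,0,0,0]]';python3 tip.py
$P '[[0,0,1,0,0,0,0],[-0.72,0.1,1.1,0,0,0,0],[-0.72,0.1,1.1,0,0,0,0],[-0.9,0.12,0.87,0,0,0,0],[-0.9,0.12,0.87,0,0,0,0],[0,0,0,0,0,0,0]]';python3 tip.py;python3 cov.py
```

```text
time: 34.0
tool_pos: [0.5563, 0.0249, 0.1569]
ee_rot: [3.119, -0.004, 1.444]
wrist_force: [-1.3, -1.5, -1.3]
width: 0.016
finger_force: 29.9
[0.5563 0.0249 0.1569] [178.7  -0.2  82.7] tip [0.5723 0.149  0.1454] joints [-0.059  0.104  1.471  0.002  1.543  0.068] F [-1.3 -1.5 -1.3]
time: 34.6
tool_pos: [0.5217, 0.0292, 0.2057]
ee_rot: [3.121, -0.005, 1.443]
wrist_force: [1.0, -0.4, -1.8]
width: 0.016
finger_force: 30.0
[0.5217 0.0292 0.2057] [178.8  -0.3  82.7] tip [0.5379 0.1532 0.1943] joints [-0.055  0.013  1.47   0.003  1.638  0.074] F [ 1.  -0.4 -1.8]
scene ([(np.float64(0.4722222222222222), np.float64(0.9)), (np.float64(0.44484240687679083), np.float64(0.88)), (np.float64(0.3941138835572617), np.float64(0.92)), (np.float64(0.3858891288696904), np.float64(0.86))], np.int64(1203))
top ([(np.float64(0.6232394366197183), np.float64(0.9)), (np.float64(0.6152702032721864), np.float64(0.88)), (np.float64(0.5951437066402379), np.float64(0.92)), (np.float64(0.5808325266214908), np.float64(0.86))], np.int64(1272))
```

φ is 0.9 exactly as planned. I'm continuing the arc.

```bash
P="python3 -m pendant"
$P '[[-1.05,0.14,0.68,0,0,0,0],[-1.05,0.14,0.68,0,0,0,0],[-1.16,0.16,0.45,0,0,0,0],[-1.16,0.16,0.45,0,0,0,0],[-1.23,0.17,0.2,0,0,0,0],[-1.23,0.17,0.2,0,0,0,0],[0,0,0,0,0,0,0]]'
$P '[[-1.25,0.17,0,0,0,0,0],[-1.25,0.17,0,0,0,0,0],[0,0,0,0,0,0,0],[0,0,0,0,0,0,0]]';python3 tip.py;python3 cov.py
```

```text
time: 35.4
tool_pos: [0.4519, 0.039, 0.2306]
ee_rot: [3.124, -0.005, 1.443]
wrist_force: [0.1, 0.5, -1.6]
width: 0.0155
finger_force: 30.0
time: 35.8
tool_pos: [0.4279, 0.042, 0.2296]
ee_rot: [3.125, -0.004, 1.443]
wrist_force: [-0.2, -1.0, -1.4]
width: 0.0156
finger_force: 30.0
[0.4279 0.042  0.2296] [179.   -0.3  82.7] tip [0.444  0.1661 0.2181] joints [-0.036 -0.2    1.618  0.003  1.706  0.092] F [-0.2 -1.  -1.4]
scene ([(np.float64(0.5894490035169988), np.float64(1.68)), (np.float64(0.5877213695395513), np.float64(1.66)), (np.float64(0.5834489135460009), np.float64(1.72)), (np.float64(0.5821205821205822), np.float64(1.7))], np.int64(3877))
top ([(np.float64(0.0), np.float64(1.78)), (np.float64(0.0), np.float64(1.76)), (np.float64(0.0), np.float64(1.74)), (np.float64(0.0), np.float64(1.72))], np.int64(0))
```

```bash
python3 - <<'E'
import numpy as np
from scipy.optimize import least_squares as LS
D=np.array([[.0879,1.372,1.6836,.5495,.2154],[.0812,1.4051,1.6563,.5456,.2023],[.3791,1.1561,1.5896,.6775,.1473],[.5475,.7921,1.7968,.7476,.2129],[-.2,1.618,1.706,.43,.2296],[.985,.437,2.59,.6246,.1577],[.013,1.47,1.638,.5225,.2057]])
def fk(p,q):
    a,b,t=q[...,0],q[...,0]+q[...,1],q.sum(-1)
    return np.stack([p[0]+p[1]*np.sin(a)+p[2]*np.sin(b)+p[3]*np.sin(t),p[4]+p[1]*np.cos(a)+p[2]*np.cos(b)+p[3]*np.cos(t)],-1)
r=LS(lambda p:(fk(p,D[:,:3])-D[:,3:]).ravel(),[0.05,.4,.4,.2,.3]);p=r.x;print(p.round(4),r.fun.round(4))
for rr,z in[(.569,.04),(.569,.1),(.58,.06),(.6,.06)]:
    s=LS(lambda q:fk(p,np.array([q[0],q[1],np.pi-q[0]-q[1]]))-[rr,z],[.1,1.4]).x
    E=np.array([p[0]+p[1]*np.sin(s[0]),p[4]+p[1]*np.cos(s[0])]);W=np.array([rr,z+p[3]])
    print(rr,z,'elbow',E.round(3),'wrist',W.round(3),'forearm z at r=.45',np.interp(.45,[E[0],W[0]],[E[1],W[1]]).round(3))
E
```

```text
[0.0105 0.4516 0.5038 0.3414 0.0519] [ 0.0007  0.0007  0.0032  0.0008  0.0093  0.0007 -0.0099 -0.0014 -0.0053
  0.0002 -0.0006 -0.0015  0.0027  0.0006]
0.569 0.04 elbow [0.079 0.498] wrist [0.569 0.381] forearm z at r=.45 0.41
0.569 0.1 elbow [0.069 0.5  ] wrist [0.569 0.441] forearm z at r=.45 0.455
0.58 0.06 elbow [0.085 0.497] wrist [0.58  0.401] forearm z at r=.45 0.427
0.6 0.06 elbow [0.105 0.493] wrist [0.6   0.401] forearm z at r=.45 0.429
```

```bash
P="python3 -m pendant"
$P '[[1,0,0,0,0,0,0],[0,-2.5,0,0,0,0,0],[-0.3,-3,0,0,0,0,0],[-0.3,-3,0,0,0,0,0],[-0.3,-3,0,0,0,0,0],[0.3,-2.7,0,0,0,-7.5,0],[0.3,-2.7,0,0,0,-7.5,0],[0.4,-2.7,0,0,0,-7.5,0]]'
$P '[[0.4,-2.7,0,0,0,-7.5,0],[0.4,-2.7,0,0,0,-7.5,0],[0.4,-2.7,0,0,0,-7.5,0],[0.5,-2.7,0,0,0,-7.5,0],[0.5,-2.7,0,0,0,-7.5,0],[0.5,-2.7,0,0,0,-7.5,0],[0.5,-2.7,0,0,0,-7.5,0],[0.5,-2.7,0,0,0,-7.5,0]]'
$P '[[0,-1,-4,0,0,0,0],[0,0,-4,0,0,0,0],[0,0,-4,0,0,0,0],[0,0,0,0,0,0,0],[0,0,0,0,0,0,0]]';python3 tip.py;python3 cov.py
```

```text
time: 36.7
tool_pos: [0.4402, -0.1557, 0.2295]
ee_rot: [3.124, -0.005, 1.044]
wrist_force: [0.9, 0.5, -0.7]
width: 0.0157
finger_force: 30.0
time: 37.5
tool_pos: [0.4773, -0.3718, 0.2288]
ee_rot: [3.125, -0.004, -0.003]
wrist_force: [0.2, -0.4, -1.6]
width: 0.0155
finger_force: 30.0
time: 38.0
tool_pos: [0.4766, -0.3802, 0.109]
ee_rot: [3.126, -0.003, 0.003]
wrist_force: [0.6, -0.4, -1.0]
width: 0.0156
finger_force: 30.0
[ 0.4766 -0.3802  0.109 ] [179.1  -0.2   0.2] tip [ 0.6017 -0.38    0.0974] joints [-0.761  0.253  1.395 -0.01   1.481  0.808] F [ 0.6 -0.4 -1. ]
scene ([(np.float64(0.635558583106267), np.float64(1.68)), (np.float64(0.6324057450628366), np.float64(1.72)), (np.float64(0.629986553115195), np.float64(1.7)), (np.float64(0.6252842201000455), np.float64(1.66))], np.int64(4301))
top ([(np.float64(0.0), np.float64(1.78)), (np.float64(0.0), np.float64(1.76)), (np.float64(0.0), np.float64(1.74)), (np.float64(0.0), np.float64(1.72))], np.int64(0))
```

```bash
P="python3 -m pendant"
$P '[[0,-0.5,-4,0,0,0,0],[0,0,-3,0,0,0,0],[0,0,-1.2,0,0,0,0],[0,0,-0.5,0,0,0,0],[0,0,-0.3,0,0,0,0],[0,0,0,0,0,0,0],[0,0,0,0,0,0,0]]'
$P '[[0,0,0,0,0,0,0.3],[0,0,0,0,0,0,0.5],[0,0,0,0,0,0,0.6],[0,0,0,0,0,0,0.7],[0,0,0,0,0,0,0.7],[0,0,4,0,0,0,0.8],[0,0,5,0,0,0,1],[0,0,5,0,0,0,1]]'
$P '[[-4,0,1,0,0,0,1],[-4,0,0,0,0,0,1],[-4,0,0,0,0,0,1],[0,0,0,0,0,0,1]]'
cat > dish.py <<'E'
from h import *
def find(im,n,box,z=.036):
    x0,y0,x1,y1=box;m=(im[y0:y1,x0:x1].min(2)>90).astype(np.uint8)*255
    k,l,st,ce=cv2.connectedComponentsWithStats(m)
    return [(pix2w(n,x0+ce[i][0],y0+ce[i][1],z)[:2],st[i][4]) for i in range(1,k) if st[i][4]>150]
if __name__=='__main__':
    im=snap('top','td.png');hsv=cv2.cvtColor(im,cv2.COLOR_RGB2HSV)
    m=cv2.inRange(hsv,(0,0,70),(180,255,255));m[:135]=0;m[300:]=0;m[:,:318]=0;m[:,437:]=0
    for k in cv2.findContours(m,cv2.RETR_EXTERNAL,cv2.CHAIN_APPROX_NONE)[0]:
        if cv2.contourArea(k)<150: continue
        W=np.array([pix2w('top',p[0][0],p[0][1],.034)[:2] for p in k],np.float32);r=cv2.minAreaRect(W)
        mm=np.zeros(m.shape,np.uint8);cv2.drawContours(mm,[k],-1,1,-1)
        print(np.round(r[0],4),np.round(r[1],3),'rgb',np.median(im[mm>0],0),cv2.boundingRect(k))
E
python3 spat.py 0; python3 dish.py
```

```text
time: 38.8
tool_pos: [0.4775, -0.3859, 0.0218]
ee_rot: [3.122, -0.007, 0.003]
wrist_force: [0.4, -0.3, -0.9]
width: 0.0155
finger_force: 30.0
time: 39.6
tool_pos: [0.476, -0.3846, 0.1604]
ee_rot: [3.126, -0.003, 0.003]
wrist_force: [1.0, -1.4, 0.8]
width: 0.0764
finger_force: 0.0
time: 40.0
tool_pos: [0.353, -0.3849, 0.17]
ee_rot: [3.124, -0.003, -0.001]
wrist_force: [0.2, 0.3, 0.2]
width: 0.0941
finger_force: 0.0
handle ((0.45062583684921265, -0.3846485912799835), (0.09250341355800629, 0.018995005637407303), 1.1523411273956299) blade ((0.5523948073387146, -0.3859240412712097), (0.10572211444377899, 0.026200013235211372), 0.43737101554870605) sep 0.1018 yaw -0.72 origin [ 0.504  -0.3853]
grip [ 0.50401013 -0.38531765] cm [14.89 -0.02] [ 0.3551 -0.3851  0.1701] [179.   -0.3   0. ] [-0.9298  0.0303  1.5225 -0.0068  1.5714  0.641 ]
[ 0.333  -0.1343] [0.069 0.064] rgb [221. 153. 165.] (374, 268, 26, 25)
[ 0.4299 -0.0713] [0.047 0.05 ] rgb [236. 226. 215.] (352, 237, 18, 19)
[ 0.4293 -0.219 ] [0.046 0.055] rgb [230. 194. 123.] (403, 234, 20, 18)
[ 0.5187 -0.0851] [0.064 0.059] rgb [106.  70.  49.] (351, 205, 23, 23)
[ 0.5414 -0.2183] [0.066 0.068] rgb [196. 191. 187.] (397, 192, 24, 24)
[ 0.6714 -0.0759] [0.064 0.068] rgb [195. 190. 183.] (344, 152, 23, 23)
[ 0.6722 -0.2234] [0.065 0.068] rgb [194.  187.5 179. ] (394, 149, 23, 23)
```

```bash
P="python3 -m pendant"
$P '[[3.1,2.8,0,1,0,-4,1],[3.1,2.8,0,0,0,-4,1],[3.1,2.8,0,0,0,0,1],[3.1,2.8,0,0,0,0,1],[3.1,2.8,0,0,0,0,1],[3.1,2.7,0,0,0,0,1],[0,0,-4,0,0,0,1],[0,0,0,0,0,0,1]]'
$P '[[0,0,0,0,0,0,1],[0,0,0,0,0,0,1]]'
python3 - <<'E'
from h import *
for p in[(418,139),(430,118),(460,146)]:print(p,pix2w('top',*p,0),pix2w('top',*p,.1))
im=cv2.imread('pics/s0.png');im2=cv2.imread('pics/t0.png')
h=cv2.cvtColor(im2,cv2.COLOR_BGR2HSV);m=cv2.inRange(h,(5,120,50),(20,255,220));m[:100]=0;m[150:]=0;m[:,:400]=0;m[:,450:]=0
x,y,w,hh=cv2.boundingRect(cv2.findNonZero(m));print('top bb',x,y,w,hh)
h=cv2.cvtColor(im,cv2.COLOR_BGR2HSV);m=cv2.inRange(h,(5,120,30),(20,255,220));m[:300]=0;m[:,:225]=0;m[:,280:]=0
x,y,w,hh=cv2.boundingRect(cv2.findNonZero(m));print('sc bb',x,y,w,hh)
print('base centre tri guess',pix2w('scene',256,355,0),'top z',[pix2w('scene',251,320,z) for z in(.08,.1,.12)])
E
```

```text
time: 40.9
tool_pos: [0.5413, -0.2146, 0.1236]
ee_rot: [-3.138, 0.007, -0.133]
wrist_force: [-0.8, -0.9, -1.4]
width: 0.0939
finger_force: 0.0
time: 41.1
tool_pos: [0.5433, -0.2188, 0.1313]
ee_rot: [3.141, -0.006, -0.138]
wrist_force: [0.1, 0.3, -0.4]
width: 0.0938
finger_force: 0.0
(418, 139) [ 0.7483 -0.2803  0.    ] [ 0.7094 -0.25    0.1   ]
(430, 118) [ 0.8163 -0.3274  0.    ] [ 0.7711 -0.2926  0.1   ]
(460, 146) [ 0.7184 -0.4084  0.    ] [ 0.6823 -0.3661  0.1   ]
top bb 410 108 31 34
sc bb 232 308 42 58
base centre tri guess [ 0.7783 -0.298   0.    ] top z [array([ 0.7528, -0.2822,  0.08  ]), array([ 0.7649, -0.2852,  0.1   ]), array([ 0.7769, -0.2881,  0.12  ])]
```

```bash
P="python3 -m pendant"
$P '[[-0.2,0,-4,0,0,0,1],[0,0,-3.5,0,0,0,1],[0,0,-1.6,0,0,0,1],[0,0,-0.5,0,0,0,1],[0,0,0,0,0,0,1],[0,0,0,0,0,0,0.7],[0,0,0,0,0,0,0.6],[0,0,0,0,0,0,0.5]]'
$P '[[0,0,0,0,0,0,0.3],[0,0,0,0,0,0,0],[0,0,0,0,0,0,0]]';python3 tip.py
```

```text
time: 41.9
tool_pos: [0.5414, -0.2186, 0.0354]
ee_rot: [3.141, -0.007, -0.137]
wrist_force: [0.6, 0.2, 0.4]
width: 0.0737
finger_force: 0.0
time: 42.2
tool_pos: [0.5412, -0.2182, 0.0349]
ee_rot: [3.141, -0.006, -0.137]
wrist_force: [-0.4, 0.6, 4.8]
width: 0.066
finger_force: 30.0
[ 0.5412 -0.2182  0.0349] [180.   -0.3  -7.8] tip [ 0.6651 -0.2353  0.0236] joints [-4.810e-01  2.600e-01  1.541e+00  1.000e-03  1.335e+00  1.226e+00] F [-0.4  0.6  4.8]
```

```bash
P="python3 -m pendant"
$P '[[0,0,2,0,0,0,0],[0,0,4,0,0,0,0],[0,0,5,0,0,0,0],[0,0,5,0,0,0,0],[0,0,2,0,0,0,0],[0.14,3,0,0,0,0,0],[0.14,4,0,0,0,0,0],[0.14,4,0,0,0,0,0]]'
$P '[[0.14,4,0,0,0,0,0],[0.14,4,0,0,0,0,0],[0.14,4,0,0,0,0,0],[0.14,4,0,0,0,0,0],[0.14,4,0,0,0,0,0],[0.14,4,0,0,0,0,0],[0.14,3,0,0,0,0,0],[0,0,0,0,0,0,0]]'
$P '[[0,0,0,0,0,0,0],[0,0,0,0,0,0,0]]';python3 tip.py
```

```text
time: 43.0
tool_pos: [0.5444, -0.1073, 0.2131]
ee_rot: [3.142, -0.003, -0.139]
wrist_force: [0.3, -0.0, -1.5]
width: 0.0661
finger_force: 30.0
time: 43.8
tool_pos: [0.5538, 0.1655, 0.2126]
ee_rot: [-3.141, -0.002, -0.132]
wrist_force: [1.1, -0.8, -0.1]
width: 0.0659
finger_force: 30.0
time: 44.0
tool_pos: [0.5544, 0.1609, 0.2133]
ee_rot: [3.14, -0.003, -0.138]
wrist_force: [-0.6, -0.2, -2.5]
width: 0.0658
finger_force: 30.0
[0.5544 0.1609 0.2133] [179.9  -0.2  -7.9] tip [0.6783 0.1437 0.2017] joints [ 0.185  0.147  1.311 -0.002  1.681  1.894] F [-0.6 -0.2 -2.5]
```

```bash
P="python3 -m pendant"
$P '[[0,0,-4,0,0,0,0],[0,0,-4,0,0,0,0],[0,0,-4,0,0,0,0],[0,0,-3,0,0,0,0],[0,0,-1.3,0,0,0,0],[0,0,-0.6,0,0,0,0],[0,0,0,0,0,0,0],[0,0,0,0,0,0,0]]';python3 tip.py
```

```text
time: 44.8
tool_pos: [0.5561, 0.1619, 0.047]
ee_rot: [-3.141, -0.008, -0.137]
wrist_force: [0.3, 0.6, -0.1]
width: 0.0655
finger_force: 30.0
[0.5561 0.1619 0.047 ] [-179.9   -0.4   -7.9] tip [0.68   0.1448 0.0359] joints [ 1.860e-01  2.380e-01  1.542e+00 -1.000e-03  1.354e+00  1.895e+00] F [ 0.3  0.6 -0.1]
```

```bash
P="python3 -m pendant"
$P '[[0,0,-0.2,0,0,0,0],[0,0,0,0,0,0,0],[0,0,0,0,0,0,0]]'
$P '[[0,0,-0.2,0,0,0,0],[0,0,0,0,0,0,0],[0,0,0,0,0,0,0]]';python3 tip.py
```

```text
time: 45.1
tool_pos: [0.5549, 0.1621, 0.0435]
ee_rot: [-3.141, -0.005, -0.137]
wrist_force: [-1.0, 0.7, 0.1]
width: 0.0656
finger_force: 30.0
time: 45.4
tool_pos: [0.5547, 0.1621, 0.0409]
ee_rot: [-3.141, -0.004, -0.137]
wrist_force: [-0.1, -0.2, -0.0]
width: 0.0657
finger_force: 30.0
[0.5547 0.1621 0.0409] [-180.    -0.2   -7.8] tip [0.6786 0.145  0.0295] joints [ 1.870e-01  2.430e-01  1.548e+00 -1.000e-03  1.346e+00  1.895e+00] F [-0.1 -0.2 -0. ]
```

```bash
P="python3 -m pendant"
$P '[[0,0,0,0,0,0,0.8],[0,0,0,0,0,0,0.9],[0,0,0,0,0,0,0.9],[0,0,0,0,0,0,0.9],[0,0,3,0,0,0,0.9],[0,0,5,0,0,0,0.9],[0,0,5,0,0,0,1],[0,0,5,0,0,0,1]]'
$P '[[0,-4,0,0,0,0,1],[0,-5,0,0,0,0,1],[0,-5,0,0,0,0,1],[-1,-5,0,0,0,0,1],[-3,-5,0,0,0,0,1],[-4,-5,0,0,0,0,1],[-4,-5,0,0,0,0,1],[-4,-3,0,0,0,0,1]]'
$P '[[0,0,0,0,0,0,1],[0,0,0,0,0,0,1]]'
python3 tip.py;python3 dish.py
python3 - <<'E'
from h import *
im=cv2.imread('pics/td.png');m=(im[150:240,235:315].min(2)>150).astype(np.uint8)
m2=cv2.imread('pics/td.png');cv2.imwrite('pics/m10.png',cv2.resize(m2[140:260,225:440],None,fx=3.6,fy=3.6,interpolation=cv2.INTER_CUBIC))
E
```

```text
time: 46.2
tool_pos: [0.5541, 0.1618, 0.2225]
ee_rot: [3.141, -0.004, -0.137]
wrist_force: [0.1, -0.4, 1.0]
width: 0.0935
finger_force: 0.0
time: 47.0
tool_pos: [0.4154, -0.18, 0.2206]
ee_rot: [3.141, -0.004, -0.138]
wrist_force: [0.2, -0.3, 0.2]
width: 0.094
finger_force: 0.0
time: 47.2
tool_pos: [0.4162, -0.1786, 0.2212]
ee_rot: [-3.141, -0.005, -0.14]
wrist_force: [0.4, 1.5, 0.6]
width: 0.0937
finger_force: 0.0
[ 0.4162 -0.1786  0.2212] [-180.    -0.3   -8. ] tip [ 0.5401 -0.196   0.2098] joints [-0.532 -0.136  1.58   0.002  1.693  1.178] F [0.4 1.5 0.6]
[ 0.3368 -0.1282] [0.053 0.067] rgb [140.  87.  96.] (374, 268, 24, 25)
[ 0.4299 -0.0712] [0.047 0.05 ] rgb [236. 227. 215.] (352, 237, 18, 19)
[ 0.3822 -0.238 ] [0.039 0.259] rgb [ 92. 123. 117.] (396, 216, 41, 84)
[ 0.4626 -0.1813] [0.061 0.102] rgb [85. 83. 82.] (387, 213, 24, 37)
[ 0.482 -0.234] [0.026 0.1  ] rgb [109. 104.  99.] (412, 210, 16, 32)
[ 0.5152 -0.0829] [0.062 0.06 ] rgb [105.  70.  49.] (351, 205, 23, 22)
[ 0.6714 -0.0759] [0.064 0.068] rgb [195. 189. 184.] (344, 152, 23, 23)
[ 0.6721 -0.2234] [0.065 0.069] rgb [194. 187. 180.] (394, 149, 23, 23)
```

View pics/m10.png

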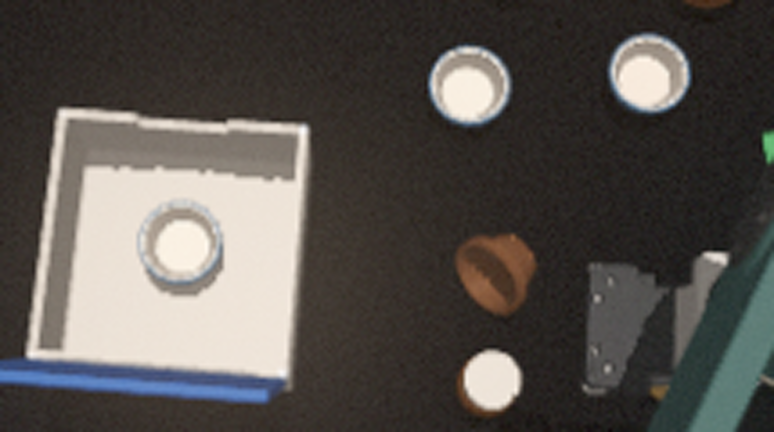

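The view shows the case open with the notch in the far (+x) wall and the first dish upright at (275,207). The other two dishes are unmoved at (355,164) and (405,160). On to the second.

```bash
P="python3 -m pendant"
$P '[[4.2,1.7,0,0,0,0,1],[4.2,1.7,0,0,0,0,1],[4.3,1.7,0,0,0,0,1],[4.3,1.7,0,0,0,0,1],[4.3,1.7,0,0,0,0,1],[4.2,1.8,0,0,0,0,1],[0,0,-4,0,0,0,1],[0,0,-4,0,0,0,1]]'
$P '[[0,0,0,0,0,0,1],[0,0,0,0,0,0,1]]';python3 tip.py
```

```text
time: 48.05
tool_pos: [0.6752, -0.0715, 0.14]
ee_rot: [-3.141, -0.007, -0.132]
wrist_force: [-0.7, -0.5, -1.0]
width: 0.0941
finger_force: 0.0
time: 48.25
tool_pos: [0.6716, -0.0732, 0.1397]
ee_rot: [-3.141, -0.001, -0.135]
wrist_force: [0.8, -0.4, 1.2]
width: 0.0939
finger_force: 0.0
[ 0.6716 -0.0732  0.1397] [-1.8e+02 -1.0e-01 -7.7e+00] tip [ 0.7955 -0.09    0.1278] joints [-0.193  0.39   1.157  0.     1.594  1.513] F [ 0.8 -0.4  1.2]
```

```bash
P="python3 -m pendant"
$P '[[0,-0.2,-4,0,0,0,1],[0,0,-4,0,0,0,1],[0,0,-1.9,0,0,0,1],[0,0,-0.6,0,0,0,1],[0,0,0,0,0,0,1],[0,0,0,0,0,0,0.7],[0,0,0,0,0,0,0.6],[0,0,0,0,0,0,0.5]]'
$P '[[0,0,0,0,0,0,0.3],[0,0,0,0,0,0,0],[0,0,0,0,0,0,0]]';python3 tip.py
```

```text
time: 49.05
tool_pos: [0.6727, -0.0773, 0.038]
ee_rot: [3.141, -0.007, -0.137]
wrist_force: [-0.5, -0.2, 0.1]
width: 0.0735
finger_force: 0.0
time: 49.35
tool_pos: [0.6721, -0.077, 0.0369]
ee_rot: [-3.141, -0.006, -0.137]
wrist_force: [-0.5, 0.4, 3.4]
width: 0.064
finger_force: 30.0
[ 0.6721 -0.077   0.0369] [-180.    -0.3   -7.8] tip [ 0.796  -0.0941  0.0256] joints [-0.198  0.45   1.283  0.     1.403  1.51 ] F [-0.5  0.4  3.4]
```

```bash
P="python3 -m pendant"
$P '[[0,0,2,0,0,0,0],[0,0,4,0,0,0,0],[0,0,5,0,0,0,0],[0,0,5,0,0,0,0],[0,0,2,0,0,0,0],[-1,2,0,0,0,0,0],[-1.5,3,0,0,0,0,0],[-1.5,3,0,0,0,0,0]]'
$P '[[-1.5,3,0,0,0,0,0],[-1.5,3,0,0,0,0,0],[-1.5,3,0,0,0,0,0],[-1.5,3,0,0,0,0,0],[-1.2,3,0,0,0,0,0],[-0.5,1,0,0,0,0,0],[0,0,0,0,0,0,0],[0,0,0,0,0,0,0]]'
python3 tip.py
```

```text
time: 50.15
tool_pos: [0.6308, 0.0032, 0.2149]
ee_rot: [3.141, -0.002, -0.138]
wrist_force: [0.4, -0.2, -1.3]
width: 0.064
finger_force: 30.0
time: 50.95
tool_pos: [0.5549, 0.162, 0.2154]
ee_rot: [3.14, -0.004, -0.137]
wrist_force: [0.1, -0.4, -0.5]
width: 0.064
finger_force: 30.0
[0.5549 0.162  0.2154] [179.9  -0.2  -7.9] tip [0.6787 0.1448 0.2039] joints [ 0.187  0.148  1.306 -0.002  1.685  1.895] F [ 0.1 -0.4 -0.5]
```

```bash
P="python3 -m pendant"
$P '[[0,0,-4,0,0,0,0],[0,0,-4,0,0,0,0],[0,0,-4,0,0,0,0],[0,0,-2,0,0,0,0],[0,0,-1,0,0,0,0],[0,0,0,0,0,0,0],[0,0,0,0,0,0,0],[0,0,0,0,0,0,0]]';python3 tip.py
$P '[[0,0,-0.3,0,0,0,0],[0,0,-0.2,0,0,0,0],[0,0,0,0,0,0,0],[0,0,0,0,0,0,0]]';python3 tip.py
```

```text
time: 51.75
tool_pos: [0.5561, 0.1628, 0.068]
ee_rot: [-3.141, -0.007, -0.137]
wrist_force: [0.4, 0.1, -0.7]
width: 0.0641
finger_force: 30.0
[0.5561 0.1628 0.068 ] [-179.9   -0.4   -7.9] tip [0.68   0.1457 0.0569] joints [ 1.880e-01  2.210e-01  1.518e+00 -1.000e-03  1.395e+00  1.896e+00] F [ 0.4  0.1 -0.7]
time: 52.15
tool_pos: [0.5547, 0.1629, 0.0609]
ee_rot: [3.141, -0.004, -0.137]
wrist_force: [0.6, -0.8, -0.8]
width: 0.0639
finger_force: 30.0
[0.5547 0.1629 0.0609] [180.   -0.2  -7.8] tip [0.6785 0.1459 0.0495] joints [ 0.189  0.226  1.527 -0.002  1.385  1.896] F [ 0.6 -0.8 -0.8]
```

```bash
P="python3 -m pendant"
$P '[[0,-0.07,-0.2,0,0,0,0],[0,0,0,0,0,0,0],[0,0,0,0,0,0,0]]'; python3 tip.py
$P '[[0,0,-0.15,0,0,0,0],[0,0,0,0,0,0,0],[0,0,0,0,0,0,0]]'; python3 tip.py
```

```text
time: 52.45
tool_pos: [0.5545, 0.1622, 0.0587]
ee_rot: [3.141, -0.004, -0.137]
wrist_force: [0.3, -0.2, -1.5]
width: 0.064
finger_force: 30.0
[0.5545 0.1622 0.0587] [180.   -0.2  -7.8] tip [0.6784 0.1451 0.0471] joints [ 1.870e-01  2.280e-01  1.530e+00 -1.000e-03  1.381e+00  1.895e+00] F [ 0.3 -0.2 -1.5]
time: 52.75
tool_pos: [0.5546, 0.1622, 0.0573]
ee_rot: [3.141, -0.004, -0.137]
wrist_force: [-0.5, -0.3, -0.9]
width: 0.0643
finger_force: 30.0
[0.5546 0.1622 0.0573] [180.   -0.2  -7.8] tip [0.6785 0.1451 0.0458] joints [ 1.870e-01  2.290e-01  1.531e+00 -1.000e-03  1.378e+00  1.895e+00] F [-0.5 -0.3 -0.9]
```

```bash
P="python3 -m pendant"
$P '[[0,0,-0.05,0,0,0,0.8],[0,0,0,0,0,0,0.9],[0,0,0,0,0,0,0.9],[0,0,0,0,0,0,0.9],[0,0,0,0,0,0,0.9],[0,0,3,0,0,0,0.9],[0,0,5,0,0,0,1],[0,0,5,0,0,0,1]]'
$P '[[0,-4,3,0,0,0,1],[0,-5,0,0,0,0,1],[0,-5,0,0,0,0,1],[-1,-5,0,0,0,0,1],[-3,-5,0,0,0,0,1],[-4,-5,0,0,0,0,1],[-4,-5,0,0,0,0,1],[-4,-3,0,0,0,0,1]]'
$P '[[0,0,0,0,0,0,1],[0,0,0,0,0,0,1]]'
python3 tip.py;python3 dish.py | tail -3
cat > stack.py <<'E'
from h import *
def run(zr,ctr):
    # compare blue collar ring rim centroid in both views: find collar (blue-ish) pixels near stack
    for n in('top','scene'):
        im=snap(n,'stk_%s.png'%n);u,v=w2pix(n,np.r_[ctr,zr])[0].astype(int)
        hsv=cv2.cvtColor(im,cv2.COLOR_RGB2HSV);m=cv2.inRange(hsv,(95,60,40),(125,200,230))
        b=np.zeros_like(m);b[v-22:v+30,u-22:u+22]=m[v-22:v+30,u-22:u+22]
        p=cv2.findNonZero(b)
        if p is None: print(n,'none');continue
        e=cv2.minEnclosingCircle(p);print(n,'pred rim ctr',u,v,'blue bb',cv2.boundingRect(p),'circle',np.round(e[0],1),round(e[1],1))
        for k in range(4):
            z=.006+.014*k+.036;R=.033;a=np.linspace(0,2*np.pi,40)
            q=w2pix(n,[[ctr[0]+R*np.cos(t),ctr[1]+R*np.sin(t),z] for t in a]);print('  nest',k,'rim bb x',q[:,0].min(),q[:,0].max(),'y',q[:,1].min(),q[:,1].max())
run(.056,np.array([.5547,.1621]))
E
python3 stack.py
```

```text
time: 53.55
tool_pos: [0.5536, 0.1621, 0.1871]
ee_rot: [3.141, -0.001, -0.137]
wrist_force: [0.2, 0.1, -0.1]
width: 0.0934
finger_force: 0.0
time: 54.35
tool_pos: [0.4154, -0.1797, 0.2167]
ee_rot: [3.141, -0.004, -0.138]
wrist_force: [0.1, -1.6, -0.2]
width: 0.094
finger_force: 0.0
time: 54.55
tool_pos: [0.4163, -0.1783, 0.2172]
ee_rot: [-3.141, -0.005, -0.139]
wrist_force: [0.1, -0.8, -0.1]
width: 0.0938
finger_force: 0.0
[ 0.4163 -0.1783  0.2172] [-180.    -0.3   -8. ] tip [ 0.5401 -0.1957  0.2058] joints [-0.532 -0.136  1.587  0.002  1.685  1.179] F [ 0.1 -0.8 -0.1]
[ 0.4805 -0.2312] [0.025 0.1  ] rgb [108.5 104.   99. ] (411, 210, 16, 33)
[ 0.5152 -0.083 ] [0.062 0.06 ] rgb [104.5  69.   48. ] (351, 205, 23, 22)
[ 0.6721 -0.2234] [0.065 0.069] rgb [194. 187. 180.] (394, 149, 23, 23)
top pred rim ctr 273 205 blue bb (278, 217, 1, 1) circle [278. 217.] 0.0
  nest 0 rim bb x 262.7 286.1 y 195.0 218.0
  nest 1 rim bb x 262.0 285.7 y 193.8 217.1
  nest 2 rim bb x 261.2 285.2 y 192.6 216.2
  nest 3 rim bb x 260.4 284.7 y 191.4 215.2
scene pred rim ctr 362 185 blue bb (351, 187, 23, 11) circle [361.9 190. ] 11.3
  nest 0 rim bb x 350.6 374.4 y 181.7 196.9
  nest 1 rim bb x 350.8 374.8 y 177.8 193.0
  nest 2 rim bb x 351.0 375.2 y 173.9 189.0
  nest 3 rim bb x 351.2 375.6 y 169.9 184.9
```

```bash
P="python3 -m pendant"
$P '[[4.2,-0.7,0,0,0,0,1],[4.2,-0.7,0,0,0,0,1],[4.3,-0.8,0,0,0,0,1],[4.3,-0.8,0,0,0,0,1],[4.3,-0.8,0,0,0,0,1],[4.3,-0.7,0,0,0,0,1],[0,0,-4,0,0,0,1],[0,0,-4,0,0,0,1]]'
$P '[[0,0,0,0,0,0,1],[0,0,0,0,0,0,1]]';python3 tip.py
```

```text
time: 55.5
tool_pos: [0.6767, -0.2212, 0.1356]
ee_rot: [3.141, -0.007, -0.133]
wrist_force: [-0.7, 0.2, -0.8]
width: 0.0939
finger_force: 0.0
time: 55.7
tool_pos: [0.6728, -0.221, 0.1354]
ee_rot: [-3.141, -0.001, -0.135]
wrist_force: [0.5, -0.3, 0.5]
width: 0.0938
finger_force: 0.0
[ 0.6728 -0.221   0.1354] [-180.    -0.    -7.7] tip [ 0.7966 -0.2378  0.1235] joints [-3.980e-01  4.660e-01  1.060e+00  1.000e-03  1.614e+00  1.308e+00] F [ 0.5 -0.3  0.5]
```

```bash
P="python3 -m pendant"
$P '[[-0.1,-0.2,-4,0,0,0,1],[0,0,-4,0,0,0,1],[0,0,-1.7,0,0,0,1],[0,0,-0.6,0,0,0,1],[0,0,0,0,0,0,1],[0,0,0,0,0,0,1]]';python3 tip.py
```

```text
time: 56.3
tool_pos: [0.6734, -0.2254, 0.0372]
ee_rot: [3.14, -0.009, -0.137]
wrist_force: [-0.3, -0.5, 0.6]
width: 0.0935
finger_force: 0.0
[ 0.6734 -0.2254  0.0372] [179.9  -0.5  -7.8] tip [ 0.7973 -0.2425  0.0263] joints [-4.030e-01  5.190e-01  1.184e+00  1.000e-03  1.429e+00  1.304e+00] F [-0.3 -0.5  0.6]
```

```bash
P="python3 -m pendant"
$P '[[-0.1,0.2,-0.25,0,0,0,1],[0,0,0,0,0,0,0.8],[0,0,0,0,0,0,0.7],[0,0,0,0,0,0,0.6],[0,0,0,0,0,0,0.5],[0,0,0,0,0,0,0],[0,0,0,0,0,0,0],[0,0,0,0,0,0,0]]';python3 tip.py
```

```text
time: 57.1
tool_pos: [0.6706, -0.2228, 0.0314]
ee_rot: [3.142, -0.004, -0.137]
wrist_force: [0.1, 0.6, 0.9]
width: 0.065
finger_force: 30.0
[ 0.6706 -0.2228  0.0314] [180.   -0.2  -7.9] tip [ 0.7945 -0.2399  0.0199] joints [-4.010e-01  5.190e-01  1.195e+00  1.000e-03  1.423e+00  1.306e+00] F [0.1 0.6 0.9]
```

```bash
P="python3 -m pendant"
$P '[[0,0,2,0,0,0,0],[0,0,4,0,0,0,0],[0,0,5,0,0,0,0],[0,0,5,0,0,0,0],[0,0,2,0,0,0,0],[-1,2.5,0,0,0,0,0],[-1,4,0,0,0,0,0],[-1,4,0,0,0,0,0]]'
$P '[[-1,4,0,0,0,0,0],[-1,4,0,0,0,0,0],[-1.2,4,0,0,0,0,0],[-1.2,4,0,0,0,0,0],[-1.2,4,0,0,0,0,0],[-1.2,4,0,0,0,0,0],[-1.2,2.5,0,0,0,0,0],[-0.6,1.5,0,0,0,0,0]]'
$P '[[0,0,0,0,0,0,0],[0,0,0,0,0,0,0]]';python3 tip.py
```

```text
time: 57.9
tool_pos: [0.64, -0.1173, 0.2107]
ee_rot: [-3.141, -0.003, -0.139]
wrist_force: [1.0, 0.6, -0.9]
width: 0.0652
finger_force: 30.0
time: 58.7
tool_pos: [0.5533, 0.1643, 0.211]
ee_rot: [3.142, -0.003, -0.135]
wrist_force: [-0.2, -1.1, -0.8]
width: 0.0652
finger_force: 30.0
time: 58.9
tool_pos: [0.5549, 0.1614, 0.2111]
ee_rot: [3.14, -0.004, -0.137]
wrist_force: [0.6, -0.0, -1.1]
width: 0.0651
finger_force: 30.0
[0.5549 0.1614 0.2111] [179.9  -0.2  -7.9] tip [0.6788 0.1443 0.1996] joints [ 0.186  0.148  1.314 -0.002  1.676  1.894] F [ 0.6 -0.  -1.1]
```

```bash
P="python3 -m pendant"
$P '[[0,0,-4,0,0,0,0],[0,0,-4,0,0,0,0],[0,0,-4,0,0,0,0],[0,0,-1.2,0,0,0,0],[0,0,-0.4,0,0,0,0],[0,0,0,0,0,0,0],[0,0,0,0,0,0,0],[0,0,0,0,0,0,0]]';python3 tip.py
$P '[[0,0,-0.3,0,0,0,0],[0,0,-0.2,0,0,0,0],[0,0,0,0,0,0,0],[0,0,0,0,0,0,0]]';python3 tip.py
```

```text
time: 59.7
tool_pos: [0.5561, 0.1624, 0.0778]
ee_rot: [-3.14, -0.008, -0.137]
wrist_force: [-0.9, 0.0, -1.4]
width: 0.0654
finger_force: 30.0
[0.5561 0.1624 0.0778] [-179.9   -0.5   -7.9] tip [0.6801 0.1453 0.0669] joints [ 0.187  0.212  1.508 -0.002  1.413  1.895] F [-0.9  0.  -1.4]
time: 60.1
tool_pos: [0.5544, 0.1623, 0.0702]
ee_rot: [3.141, -0.004, -0.137]
wrist_force: [-0.7, -0.0, -1.0]
width: 0.0653
finger_force: 30.0
[0.5544 0.1623 0.0702] [180.   -0.2  -7.8] tip [0.6783 0.1452 0.0587] joints [ 1.870e-01  2.180e-01  1.517e+00 -1.000e-03  1.403e+00  1.895e+00] F [-0.7 -0.  -1. ]
```

```bash
P="python3 -m pendant"
$P '[[0,0,-0.2,0,0,0,0],[0,0,0,0,0,0,0],[0,0,0,0,0,0,0]]'; python3 tip.py
$P '[[0,0,-0.2,0,0,0,0],[0,0,0,0,0,0,0],[0,0,0,0,0,0,0]]'; python3 tip.py
```

```text
time: 60.4
tool_pos: [0.5544, 0.1622, 0.0681]
ee_rot: [3.141, -0.003, -0.137]
wrist_force: [-0.1, -0.3, -0.3]
width: 0.0652
finger_force: 30.0
[0.5544 0.1622 0.0681] [180.   -0.2  -7.8] tip [0.6782 0.1452 0.0565] joints [ 1.870e-01  2.200e-01  1.519e+00 -1.000e-03  1.399e+00  1.895e+00] F [-0.1 -0.3 -0.3]
time: 60.7
tool_pos: [0.5545, 0.1622, 0.0664]
ee_rot: [3.141, -0.004, -0.137]
wrist_force: [-0.6, -0.9, 2.4]
width: 0.0651
finger_force: 30.0
[0.5545 0.1622 0.0664] [180.   -0.2  -7.8] tip [0.6784 0.1452 0.0549] joints [ 1.870e-01  2.210e-01  1.521e+00 -1.000e-03  1.396e+00  1.895e+00] F [-0.6 -0.9  2.4]
```

```bash
P="python3 -m pendant"
$P '[[0,0,0,0,0,0,0.8],[0,0,0,0,0,0,0.9],[0,0,0,0,0,0,0.9],[0,0,0,0,0,0,0.9],[0,0,0,0,0,0,0.9],[0,0,3,0,0,0,0.9],[0,0,5,0,0,0,1],[0,0,5,0,0,0,1]]'
$P '[[0,-4,3,0,0,0,1],[0,-5,0,0,0,0,1],[0,-5,0,0,0,0,1],[-1,-5,0,0,0,0,1],[-3,-5,0,0,0,0,1],[-4,-5,0,0,0,0,1],[-4,-5,0,0,0,0,1],[-4,-3,0,0,0,0,1]]'
$P '[[0,0,0,0,0,0,1],[0,0,0,0,0,0,1]]'
python3 tip.py
python3 - <<'E'
from h import *
a=snap('top','ta.png');b=snap('scene','sa.png')
c=lambda im,s:cv2.resize(im[:,:,::-1],None,fx=s,fy=s,interpolation=cv2.INTER_CUBIC)
cv2.imwrite('pics/m11.png',np.hstack([c(a[160:250,230:315],4.6),c(b[140:230,320:405],4.6)]))
ctr=np.array([.5547,.1621])
for n,z in(('scene',.070),('scene',.056),('scene',.042),('top',.070)):
    A=np.linspace(0,2*np.pi,40);q=w2pix(n,[[ctr[0]+.033*np.cos(t),ctr[1]+.033*np.sin(t),z] for t in A]);print(n,z,q.min(0),q.max(0))
E
```

```text
time: 61.5
tool_pos: [0.5537, 0.1621, 0.1966]
ee_rot: [3.141, -0.001, -0.137]
wrist_force: [1.3, 1.1, -0.0]
width: 0.0935
finger_force: 0.0
time: 62.3
tool_pos: [0.4154, -0.1797, 0.2261]
ee_rot: [3.141, -0.004, -0.138]
wrist_force: [-0.1, -0.9, -0.8]
width: 0.0939
finger_force: 0.0
time: 62.5
tool_pos: [0.4163, -0.1783, 0.2267]
ee_rot: [-3.141, -0.005, -0.14]
wrist_force: [0.6, 1.1, -0.9]
width: 0.0941
finger_force: 0.0
[ 0.4163 -0.1783  0.2267] [-180.    -0.3   -8. ] tip [ 0.5401 -0.1957  0.2154] joints [-0.532 -0.137  1.57   0.002  1.704  1.179] F [ 0.6  1.1 -0.9]
scene 0.07 [351.  173.9] [375.2 189. ]
scene 0.056 [350.8 177.8] [374.8 193. ]
scene 0.042 [350.6 181.7] [374.4 196.9]
top 0.07 [261.2 192.6] [285.2 216.2]
```

View pics/m11.png

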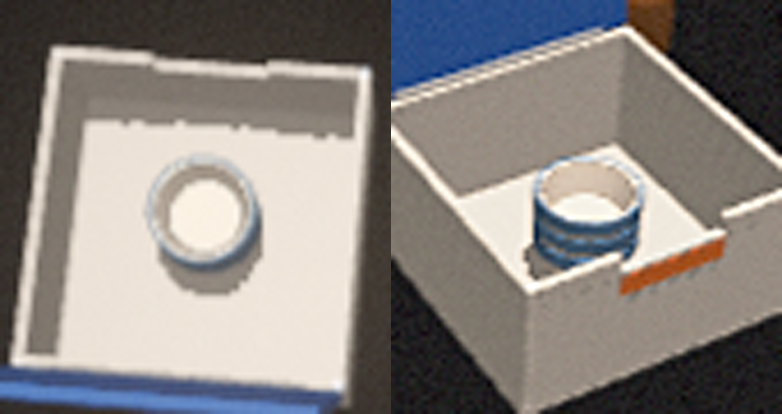

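The dishes are nested with evenly spaced collars; the top rim is at scene row 174 against a predicted 173.9. The stack is centred in the case. Next I go behind the cover with closed fingers to shut it.

```bash
P="python3 -m pendant"
$P '[[-3,0,0.5,0,0,0,0.5],[-2.5,2,0.3,0,0,0,0],[0,4,0,0,0,0,0],[0,4,0,0,0,0,0],[0,4,0,0,0,0,0],[0,4,0,0,0,0,0],[0,4,0,0,0,0,0],[0,4,0,0,0,0,0]]'
$P '[[0,4,0,0,0,0,0],[0.8,4,0,0,0,0,0],[0.8,2,0,0,0,0,0],[1,0,0,0,0,0,0],[0,0,0,0,0,0,0],[0,0,0,0,0,0,0]]';python3 tip.py
```

```text
time: 63.4
tool_pos: [0.3615, 0.0854, 0.2345]
ee_rot: [-3.141, -0.005, -0.134]
wrist_force: [0.5, 0.2, -0.5]
width: 0.0336
finger_force: 0.0
time: 64.0
tool_pos: [0.3875, 0.1821, 0.2341]
ee_rot: [3.141, -0.003, -0.137]
wrist_force: [-0.6, 0.6, 1.1]
width: 0.0002
finger_force: 0.0
[0.3875 0.1821 0.2341] [180.   -0.2  -7.8] tip [0.5114 0.165  0.2225] joints [ 3.080e-01 -1.920e-01  1.603e+00 -2.000e-03  1.729e+00  2.016e+00] F [-0.6  0.6  1.1]
```

```bash
P="python3 -m pendant"
$P '[[1.4,-0.2,0,0,0,0,0],[1.4,-0.2,0,0,0,0,0],[1.4,-0.2,0,0,0,0,0],[1.4,-0.2,0,0,0,0,0],[1.25,-0.17,-0.15,0,0,0,0],[1.25,-0.17,-0.15,0,0,0,0],[0,0,0,0,0,0,0]]';python3 tip.py
$P '[[1.2,-0.16,-0.38,0,0,0,0],[1.2,-0.16,-0.37,0,0,0,0],[1.05,-0.14,-0.6,0,0,0,0],[1.05,-0.14,-0.6,0,0,0,0],[0,0,0,0,0,0,0]]';python3 tip.py;python3 cov.py
```

```text
time: 64.7
tool_pos: [0.47, 0.1703, 0.2301]
ee_rot: [3.141, -0.003, -0.138]
wrist_force: [0.0, 0.4, -0.4]
width: 0.0005
finger_force: 0.0
[0.47   0.1703 0.2301] [179.9  -0.2  -7.9] tip [0.5939 0.153  0.2184] joints [ 0.235 -0.029  1.463 -0.002  1.705  1.944] F [ 0.   0.4 -0.4]
time: 65.2
tool_pos: [0.5144, 0.1644, 0.21]
ee_rot: [3.141, -0.002, -0.138]
wrist_force: [-0.2, -0.6, -0.7]
width: 0.0004
finger_force: 0.0
[0.5144 0.1644 0.21  ] [ 1.799e+02 -1.000e-01 -7.900e+00] tip [0.6383 0.1473 0.1983] joints [ 0.205  0.065  1.407 -0.002  1.668  1.914] F [-0.2 -0.6 -0.7]
scene ([(np.float64(0.4851004851004851), np.float64(0.86)), (np.float64(0.4646133682830931), np.float64(0.88)), (np.float64(0.4633471645919779), np.float64(0.84)), (np.float64(0.40843373493975904), np.float64(0.9))], np.int64(1421))
top ([(np.float64(0.23389830508474577), np.float64(1.32)), (np.float64(0.23197115384615385), np.float64(1.34)), (np.float64(0.22032085561497325), np.float64(1.3)), (np.float64(0.2169811320754717), np.float64(1.36))], np.int64(251))
```

```bash
P="python3 -m pendant"
$P '[[0.95,-0.13,-0.82,0,0,0,0],[0.95,-0.13,-0.82,0,0,0,0],[0.8,-0.1,-1,0,0,0,0],[0.8,-0.1,-1,0,0,0,0],[0.8,-0.1,-1.1,0,0,0,0],[0.8,-0.1,-1.1,0,0,0,0],[0.8,-0.1,-1.2,0,0,0,0],[0,0,0,0,0,0,0]]';python3 tip.py
$P '[[0.8,-0.1,-1,0,0,0,0],[0.3,0,-0.4,0,0,0,0],[0,0,0,0,0,0,0],[0,0,0,0,0,0,0]]';python3 tip.py;python3 cov.py
```

```text
time: 66.1
tool_pos: [0.5723, 0.1566, 0.1382]
ee_rot: [3.14, 0.0, -0.138]
wrist_force: [-0.5, 0.1, -0.2]
width: 0.0001
finger_force: 0.0
[0.5723 0.1566 0.1382] [179.9   0.   -7.9] tip [0.6961 0.1395 0.1262] joints [ 0.173  0.211  1.386 -0.002  1.545  1.881] F [-0.5  0.1 -0.2]
time: 66.5
tool_pos: [0.5837, 0.1563, 0.1276]
ee_rot: [3.142, -0.004, -0.137]
wrist_force: [0.2, 0.1, -0.1]
width: 0.0004
finger_force: 0.0
[0.5837 0.1563 0.1276] [180.   -0.2  -7.8] tip [0.7076 0.1392 0.1161] joints [ 1.690e-01  2.370e-01  1.377e+00 -1.000e-03  1.524e+00  1.876e+00] F [ 0.2  0.1 -0.1]
scene ([(np.float64(0.7468065693430657), np.float64(0.06)), (np.float64(0.7134342044933517), np.float64(0.08)), (np.float64(0.6795865633074936), np.float64(0.04)), (np.float64(0.6770691994572592), np.float64(0.1))], np.int64(1702))
top ([(np.float64(0.1069676153091266), np.float64(0.04)), (np.float64(0.10686274509803921), np.float64(0.06)), (np.float64(0.10608272506082725), np.float64(0.02)), (np.float64(0.10562015503875968), np.float64(0.0))], np.int64(218))
```

```bash
P="python3 -m pendant"
$P '[[1,-0.1,-0.3,0,0,0,0],[1,-0.1,-0.3,0,0,0,0],[0,0,-0.4,0,0,0,0],[0,0,-0.3,0,0,0,0],[0,0,0,0,0,0,0],[0,0,0,0,0,0,0]]';python3 tip.py
$P '[[0,0,-0.2,0,0,0,0],[0,0,0,0,0,0,0],[0,0,0,0,0,0,0]]';python3 tip.py
```

```text
time: 67.2
tool_pos: [0.6044, 0.154, 0.1153]
ee_rot: [3.142, -0.006, -0.137]
wrist_force: [1.6, -2.3, 3.5]
width: 0.0007
finger_force: 1.9
[0.6044 0.154  0.1153] [180.   -0.4  -7.9] tip [0.7283 0.1369 0.1041] joints [ 0.16   0.284  1.343 -0.002  1.508  1.868] F [ 1.6 -2.3  3.5]
time: 67.5
tool_pos: [0.6044, 0.154, 0.1152]
ee_rot: [-3.141, -0.008, -0.137]
wrist_force: [-1.5, -1.4, 8.8]
width: 0.0004
finger_force: 4.8
[0.6044 0.154  0.1152] [-180.    -0.4   -7.9] tip [0.7284 0.1369 0.1041] joints [ 0.16   0.283  1.344 -0.002  1.507  1.868] F [-1.5 -1.4  8.8]
```

```bash
P="python3 -m pendant"
$P '[[0,0,-0.2,0,0,0,0],[0,0,0,0,0,0,0],[0,0,0,0,0,0,0],[0,0,0,0,0,0,0],[0,0,0,0,0,0,0]]';python3 tip.py
$P '[[0,0,2,0,0,0,0],[0,0,5,0,0,0,0],[0,0,5,0,0,0,0],[0,-5,0,0,0,0,0],[-2,-5,0,0,0,0,0],[-4,-5,0,0,0,0,0],[-4,-3,0,0,0,0,0],[-4,0,0,0,0,0,0]]'
$P '[[-4,-4,0,0,0,0,0],[-4,-4,0,0,0,0,0],[0,0,0,0,0,0,0],[0,0,0,0,0,0,0]]'
python3 cov.py; python3 spat.py 0; python3 dish.py
python3 - <<'E'
from h import *
# bystanders: diff initial vs now away from arm/dishes
a=cv2.imread('pics/s0.png').astype(int);b=imaging.snapshot('scene')[:,:,::-1].astype(int)
for n,(x0,y0,x1,y1) in dict(jar=(258,188,280,217),weight=(206,214,230,240),vial=(364,125,384,150),can=(405,117,430,152),bottle=(442,148,470,188)).items():
    print(n,np.abs(a-b)[y0:y1,x0:x1].mean().round(1))
E
```

```text
time: 68.0
tool_pos: [0.6045, 0.154, 0.1151]
ee_rot: [-3.141, -0.009, -0.137]
wrist_force: [-3.6, -1.6, 14.7]
width: 0.0005
finger_force: 7.6
[0.6045 0.154  0.1151] [-180.    -0.5   -7.9] tip [0.7284 0.137  0.1041] joints [ 0.16   0.283  1.345 -0.002  1.505  1.868] F [-3.6 -1.6 14.7]
time: 68.8
tool_pos: [0.4717, -0.014, 0.2289]
ee_rot: [3.14, -0.001, -0.141]
wrist_force: [-0.6, 0.4, 0.1]
width: 0.0007
finger_force: 0.0
time: 69.2
tool_pos: [0.4025, -0.0821, 0.2301]
ee_rot: [-3.141, -0.004, -0.139]
wrist_force: [0.8, -0.4, -0.6]
width: 0.0004
finger_force: 0.0
scene ([(np.float64(0.753731343283582), np.float64(0.0)), (np.float64(0.7085946145333825), np.float64(0.02)), (np.float64(0.666545981173063), np.float64(0.04)), (np.float64(0.6133855464578142), np.float64(0.06))], np.int64(2405))
top ([(np.float64(0.002944062806673209), np.float64(0.04)), (np.float64(0.0029411764705882353), np.float64(0.06)), (np.float64(0.00291970802919708), np.float64(0.02)), (np.float64(0.0029069767441860465), np.float64(0.0))], np.int64(6))
handle ((0.4505041837692261, -0.38471999764442444), (0.09225282818078995, 0.01892443373799324), 0.9992096424102783) blade ((0.5495761632919312, -0.3862585127353668), (0.1112632155418396, 0.02627168409526348), 0.9290104508399963) sep 0.0991 yaw -0.89 origin [ 0.5025 -0.3855]
grip [ 0.50253987 -0.38552807] cm [  9.89 -30.45] [ 0.4036 -0.0811  0.23  ] [-180.    -0.2   -7.8] [-3.3720e-01 -2.3080e-01  1.6422e+00  1.3000e-03  1.7273e+00  1.3692e+00]
[ 0.333  -0.1344] [0.068 0.064] rgb [162. 105. 115.] (374, 268, 26, 25)
[ 0.448  -0.0434] [0.064 0.102] rgb [103. 102. 103.] (338, 222, 25, 37)
[ 0.521  -0.0722] [0.043 0.064] rgb [113.  75.  56.] (351, 205, 18, 22)
[ 0.4189 -0.1787] [0.21  0.333] rgb [ 93. 127. 121.] (350, 184, 87, 116)
jar 17.2
weight 4.0
vial 4.3
can 3.3
bottle 4.4
```

```bash
python3 -c "
from bench import robot
print(robot.close_job())"
```

```text
the job is handed in; nothing more can be done
None
```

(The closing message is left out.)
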